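Seat a lamp-driver board with its ejector levers

ROBOT

A 6-joint arm with a two-finger parallel gripper is mounted at the origin on the work surface. World frame = base frame: x ahead of the robot, y to its left, z up, the work surface at z = 0. Lengths are in m, angles in rad, forces in N, time in s.
With the tool pointing down it reaches from about 0.35 to 0.775 m from the base axis. Payload 5.5 kg.
Tool frame: the origin (TCP) lies on the centre line of the jaws, within the pads' length; the fingertips stand 8 mm ahead of it and the grasp point (between the pads) lies 11 mm behind it; z points along the fingers, y is the direction in which the jaws open and shut (so a half turn about z gives the same grasp; the last joint's range is limited). The gripper opens to 85 mm and grips with 20 to 120 N. Pads are 22 mm wide; open, the fingers measure 114 mm over their backs; the gripper's body (76 mm by 85 mm) begins 54 mm behind the grasp point. The pads swing forward as they close: fully open they stand 13 mm farther back than shut.
Start: joints at [1.109, 0.313, 0.046, 1.304, 0, 1.431], TCP at [0.182, 0.546, 0.239] pointing down, gripper open.
Joint ranges: [-2.76, 2.76], [-0.86, 1.69], [-1.03, 1.26], [-2.2, 2.34], [-1.47, 1.5], [-3.14, 3.14]. Speed limits (rad/s): [2.57, 2.57, 3.14, 3.14, 3.14, 3.14].

INTERFACE

Orientations are given as a unit quaternion [w, x, y, z].
In Python, from workcell import env gives the robot as it stands. The module is installed in compiled form; this text tells all that it offers.
- The arm moves only by the tool play_rows, never from a script. Its argument "steps" is a list of rows, each an object with "claw": the closure in counts, from 0 (fully open) to 255 (shut); "dp": the shift along the tool's x, y, z in m, a list of three; "angular": the turn, a rotation vector about the tool's x, y, z in degrees, a list of three. In form: [{"claw": claw, "dp": [dx, dy, dz], "angular": [wx, wy, wz]}, ...]. A call has exactly 8 rows; each row shifts and turns the commanded pose from where the row before left it, along the tool's axes as they then stand; what a row does not reach is not made up. A row lasts 1/12 s, in which the tool goes at most 41.7 mm and 7.16 degrees, less where a joint would pass 70% of its speed; a pose out of reach is approached as far as the arm can. A call is refused whole if a number of a shift passes 0.0417 or a number of a turn 7.16, either way. A call with a gripper value outside its range is refused whole. The fingers move at their own pace and stop on an object; "force" is the grip in N (left out, the last holds). Time passes only in rows, so rows that do not move let the fingers close, or fill a call up. It gives the time, the measured TCP pose, the force and the opening at its end, in the units of the state.
- env.get_state(): the state, without advancing time (a new reading comes with each control period).
- env.read_camera(name): name is "scene" or "top" or "wrist"; returns (picture, depth): 480x640x3 uint8, red, green, blue; 480x640 float32, m along the optical axis (not along the pixel's ray), 0 where there is no reading.
- env.calibration(name): a dict with "fx", "fy", "cx", "cy" (pixels), "world_from_camera" (4x4, takes a point from camera to world coordinates); the wrist camera has in their place "hand_eye" (4x4, takes a point from camera to tool coordinates, whose origin is the TCP and whose axes are the flange's). Camera axes: x right, y down, z forward; pixel columns grow to the right and rows downward; lengths in m; the calibration is good to about 2 mm. A picture is of the moment at which its call begins: read the wrist's pose just before it. calibration takes no time and is no camera call.
- env.hand_in(): hands the job in, once; it reports no verdict.
The state is a dict: "clock": time; "joint_pos": joint angles; "qvel": joint speeds; "tau": joint torques, N m; "tcp_pos": TCP position; "orientation": TCP orientation; "wrist_force": force on the tool from outside, world axes, zero at the start; "ft_torque": the same for the moment, N m; "finger_gap": finger opening in m.
Only numpy, scipy, OpenCV 4.12 (cv2) and the standard library are available. Lean on these libraries where they do the work, as an engineer would, in place of code of your own. Each camera call takes 0.05 s, during which the arm holds its last target. There are 200 camera calls.

TASK

Take the blue driver board out of the rack and lower it, without forcing it, into the slot of the microscope's white lamp controller until its steel ears rest on the claws of the two open orange levers, and let go of it. Then swing the two levers inward, one after the other, until each comes up firm and clamps its end of the board down on its seat; the seats are shimmed differently on every unit, so feel for the firm stop and press each lever home with about 12 newtons, never more than 16. Leave the green board and everything else on the bench where it is.

Things in the scene. Friction and masses are not known exactly. Their poses are not given: they have to be found in the camera images.
- board_mid (a point): centre (half-way up) of the blue upright board, about 180 g, 86 mm tall: plate 5 mm thick (x), 110 wide (y), reaching 43 mm below it; orange grip bar on top 12 (x) x 60 (y) mm, 23 to 43 mm above it. Steel ears 15 (x) x 6 mm tall reach out to y = +-69 mm, centred 10 mm below it. Same either way round. In the rack it is 53 mm above the table; lift straight up 35 mm or more to clear
- rack: blue fixed rack, base 150 x 150 x 10 mm, origin under its centre on the table; two slots at x = -40 and +40 mm in its frame, each holding a board upright with its width along rack y, in channels up to 40 mm above the table, 1.5 mm play. Which slot holds the blue board varies
- spare_mid (a point): centre of the green board with a grey grip bar, same shape as the blue one, in the other slot: leave alone
- dock: white lamp controller, fixed, origin under its slot's centre on the table. Base 100 (x) x 215 (y) x 10 mm, housing 42 tall at x -85 to -40. The board goes in at x = y = 0, its width along dock y; board_mid is then 75 mm above the table with the ears resting on the claws of the open levers, 66 to 70 mm when clamped by both. Above 75 mm all is clear but for board and levers
- guide_left: grey guide at the dock's +y end (origin and axes as the dock's): two slick walls at y = +46 mm, 62 mm high, 7 mm apart for the 5 mm plate, flared above that to about 19 mm wide at 72 mm height; an end post leaves 2 mm play along y, flared from 41 to 50 mm height. It carries two brass seat rails for the ear at y = +57 to 70 mm, shimmed to a height that varies by 4 mm
- guide_right: grey guide at the dock's -y end (origin and axes as the dock's): two slick walls at y = -46 mm, 62 mm high, 7 mm apart for the 5 mm plate, flared above that to about 19 mm wide at 72 mm height; an end post leaves 2 mm play along y, flared from 41 to 50 mm height. It carries two brass seat rails for the ear at y = -57 to 70 mm, shimmed to a height that varies by 4 mm
- lever_left (a joint): orange lever at the dock's +y end, hinged about dock x at y = +81, z = 55 mm: 0 = out (leaning 35 degrees out), starts at 0 to 0.06, grows inward. Friction of 0.35 N m (6 to 9 N at its knob) holds it where left. Out, its claw carries the board's ear; going in, its tooth presses the ear down until firm on the seat, at some 0.55 to 0.82 rad, differing by unit and side. Over 16 N is too much
- lever_right (a joint): the same lever mirrored at the dock's -y end (hinge at y = -81 mm); the same joint values: 0 out, growing inward, firm at an angle of its own
- lever_left_tip (a point): centre of the left lever's round, slick orange knob (14 mm diameter bar, 18 mm long along dock x), 60 mm from the hinge: at y = +115, z = 104 mm in the dock's frame when out, about y = +69 to +84, z = 114 mm when clamped. Push its outer side inward (towards dock -y); it rises to 115 mm on the way
- lever_right_tip (a point): the same for the right lever, mirrored: y = -115, z = 104 mm out, about y = -69 to -84, z = 114 mm clamped; push towards dock +y
- amber: amber bottle with black cap, 64 mm diameter, 130 tall, bystander; origin under its centre
- dish: clear dish, 88 mm diameter, 16 tall, bystander; origin under its centre
- slidebox: white and blue slide box, 80 x 120 x 30 mm, bystander; origin under its centre
- beaker: glass beaker, 66 mm diameter, 80 tall, bystander; origin under its centre
- puck: white round sensor base, 70 mm diameter, 36 tall, bystander; origin under its centre
- driver: screwdriver lying down, 160 mm long, bystander
Not all that is in view belongs to the job. What is shaped like the part that bears board_mid but red is not meant.

How it is judged:
On the way, in this order (a step that is already met when the one before it is completed fails the run):
1. the blue board stands in the dock's guides with its ears on the claws, both levers still out (x of board_mid in the frame of dock between -0.004 and 0.004 m and y of board_mid in the frame of dock between -0.005 and 0.005 m and angle between the y axis of board_mid and the y axis of dock, either way round below 0.1 rad and z of board_mid in the frame of dock between 0.0725 and 0.079 m and value of joint each of lever_left, lever_right below 0.25 rad), for 0.2 s.
2. both levers are swung in and clamp the board on its seats (x of board_mid in the frame of dock between -0.004 and 0.004 m and y of board_mid in the frame of dock between -0.005 and 0.005 m and angle between the y axis of board_mid and the y axis of dock, either way round below 0.1 rad and contact force between board and guide_left above 10 N and contact force between board and guide_right above 10 N and contact force between board and lever_left above 10 N and contact force between board and lever_right above 10 N and value of joint each of lever_left, lever_right above 0.45 rad and z of board_mid in the frame of dock below 0.0715 m and angle between board_mid's own z axis and vertical below 0.06 rad), for 0.2 s.
At the end, for the whole second after the job is handed in: Both levers are in (past 0.45 rad), each clamping its end of the blue board with over 10 N on lever and guide seat; the board is in the slot (4 mm across, 5 mm along), its centre under 71.5 mm high, upright within 0.06 rad, at rest, released; the other things are within 20 mm of their places (all of step 2 and linear speed of board below 0.02 m/s and distance of each of spare_mid, amber, dish, slidebox, beaker, puck, driver from where it was at the start of the episode below 0.02 m); the robot touches nothing.
It fails at once if a lever is pushed with more than 16 N (contact force between any of the fingers, the arm and lever_left above 16 N or contact force between any of the fingers, the arm and lever_right above 16 N).
It fails at once if the board is forced down on the open claws or wedged in the guides by hand (more than 25 N between it and a lever or guide while that lever is out) ((value of joint lever_left below 0.3 rad and contact force between board and lever_left above 25 N) or (value of joint lever_left below 0.3 rad and contact force between board and guide_left above 25 N) or (value of joint lever_right below 0.3 rad and contact force between board and lever_right above 25 N) or (value of joint lever_right below 0.3 rad and contact force between board and guide_right above 25 N)).
It fails at once if a bystander is moved by more than 20 mm (distance of any of spare_mid, amber, dish, slidebox, beaker, puck, driver from where it was at the start of the episode above 0.02 m).
It also fails if it takes over 56 s, if anything falls off the work surface, if the arm or the gripper's body presses on something with over 40 N, if the wrist force passes 120 N, or if a joint passes its speed limit or range.

## Working session

There is one attempt and no reset: what is moved stays moved. The work goes in short steps, Python scripts to look and compute and a tool call to move; the robot and the scene stay as the last step left them, time stands still between calls to the robot, and variables do not carry over. Pictures are saved under pics/ and viewed, about 8 in all and at most 12, crops included, and the job is handed in when it is done.

Besides the shell and the picture viewer there is one more tool, called after "Call:" as name([rows], argument=value, ...), one row to a line, values as JSON. play_rows: Moves the arm, as the interface text tells. Its arguments: {"type":"object","properties":{"steps":{"type":"array","items":{"type":"object","properties":{"claw":{"type":"number"},"dp":{"type":"array","items":{"type":"number"}},"angular":{"type":"array","items":{"type":"number"}}}}},"force":{"type":"number"}},"required":["steps"]}

```bash
mkdir -p pics
python3 - <<'E'
from workcell import env
import numpy as np, cv2
s=env.get_state(); print(s)
for n in ("scene","top"):
    p,d=env.read_camera(n); c=env.calibration(n)
    np.savez(f"{n}.npz",p=p,d=d,K=[c["fx"],c["fy"],c["cx"],c["cy"]],T=c["world_from_camera"])
    cv2.imwrite(f"pics/{n}0.png",p[:,:,::-1]); print(n,c)
print(env.calibration("wrist"))
E
```

```text
{'clock': 0.0, 'joint_pos': array([1.10940352e+00, 3.14027835e-01, 4.49936723e-02, 1.30355998e+00,
       3.76059675e-05, 1.43123166e+00]), 'qvel': array([-0.00063846,  0.00052139, -0.00197969,  0.00235987, -0.00013883,
        0.00022904]), 'tau': array([-5.24142779e-04, -4.80623531e+01,  2.98534369e+01,  1.94012630e-02,
       -2.28134122e-04, -5.79502739e-06]), 'tcp_pos': array([0.18164103, 0.5450601 , 0.23839923]), 'orientation': array([-2.84016796e-04,  1.60220483e-01,  9.87080842e-01, -8.53066183e-04]), 'wrist_force': array([0.77091944, 0.41500971, 0.5779112 ]), 'ft_torque': array([ 0.02483395, -0.00773139, -0.01266866]), 'finger_gap': 0.085660219898831}
scene {'fx': 503.50769725706607, 'fy': 503.50769725706607, 'cx': 313.75343068468084, 'cy': 236.5117418922498, 'world_from_camera': array([[-0.85932562,  0.30842844, -0.40796003,  0.88422238],
       [ 0.51087805,  0.48066516, -0.71271637,  0.57841037],
       [-0.02372983, -0.82087326, -0.5706172 ,  0.56688885],
       [ 0.        ,  0.        ,  0.        ,  1.        ]])}
top {'fx': 496.5201355945895, 'fy': 496.5201355945895, 'cx': 320.6006332150544, 'cy': 238.79197071687426, 'world_from_camera': array([[-0.02436703, -0.99915866,  0.03298826,  0.52381268],
       [-0.99966898,  0.02462547,  0.00745097,  0.01021009],
       [-0.00825705, -0.03279578, -0.99942797,  0.90725148],
       [ 0.        ,  0.        ,  0.        ,  1.        ]])}
{'fx': 420.57132001793843, 'fy': 420.57132001793843, 'cx': 321.406412642759, 'cy': 239.6418743457266, 'hand_eye': array([[ 9.07843311e-04, -9.59803223e-01, -2.80672317e-01,
         7.05778388e-02],
       [ 9.99999484e-01,  9.99068046e-04, -1.81941305e-04,
         1.07514898e-03],
       [ 4.55038594e-04, -2.80672007e-01,  9.59803635e-01,
        -1.33745699e-01],
       [ 0.00000000e+00,  0.00000000e+00,  0.00000000e+00,
         1.00000000e+00]])}
```

View pics/scene0.png

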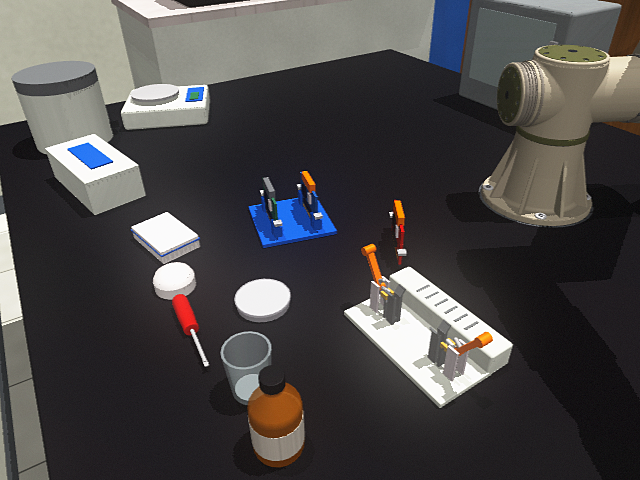

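View pics/top0.png

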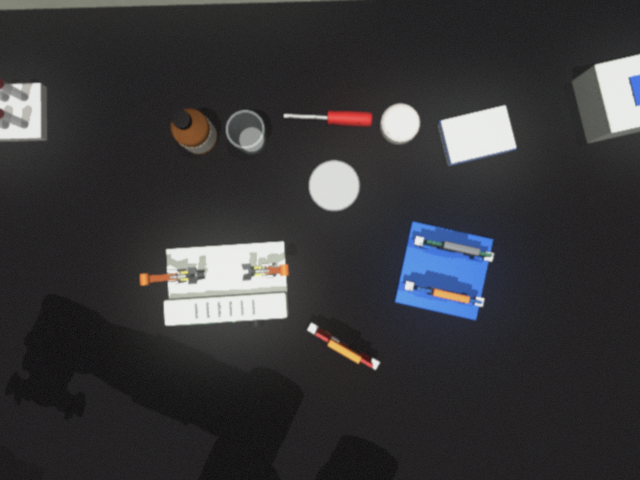

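Top view: the orange-gripped boards are at about (447,294) in the rack (blue plate) and (345,350) outside it (red plate, decoy). The green one with the grey bar is at (460,247). The dock is at about (226,275), with lever knobs at (145,280) and (285,270). I'll confirm in a crop and measure.

```bash
cat > h.py <<'E'
import numpy as np, cv2
def load(n):
    z=np.load(n+".npz"); return z["p"],z["d"],z["K"],z["T"]
def plane(uv,K,T,z):
    uv=np.atleast_2d(np.asarray(uv,float)); r=np.c_[(uv-K[2:])/K[:2],np.ones(len(uv))]@T[:3,:3].T
    return T[:3,3]+r*((z-T[2,3])/r[:,2])[:,None]
def cloud(d,K,T):
    v,u=np.mgrid[:480,:640]; c=np.stack([(u-K[2])/K[0]*d,(v-K[3])/K[1]*d,d],-1)
    return c@T[:3,:3].T+T[:3,3]
def orange(p):
    h=cv2.cvtColor(p,cv2.COLOR_RGB2HSV); return cv2.inRange(h,(5,170,120),(20,255,255))
def rect(m,K,T,z):
    v,u=np.nonzero(m); w=plane(np.c_[u,v],K,T,z)[:,:2].astype(np.float32)
    return cv2.minAreaRect(w)
E
python3 - <<'E'
from h import *
p,d,K,T=load("top"); X=cloud(d,K,T)
n,l,st,ce=cv2.connectedComponentsWithStats(orange(p))
for i in range(1,n):
    if st[i,4]<15: continue
    m=l==i; x=X[m]; print("orange",ce[i].round(1),st[i],"med",np.median(x,0).round(4),"zmax",x[:,2].max().round(3), "rect z.096",rect(m,K,T,.096))
h=cv2.cvtColor(p,cv2.COLOR_RGB2HSV)
b=cv2.inRange(h,(105,150,80),(125,255,255)); b[:, :390]=0; b[:, 500:]=0; b[:215]=0
print("rack",rect(b,K,T,.01))
w=cv2.inRange(h,(0,0,120),(180,60,255)); w[:235]=0;w[330:]=0;w[:,:155]=0;w[:,295:]=0
for nm,lo,hi in(("base",.004,.018),("house",.034,.05)):
    m=(w>0)&(X[...,2]>lo)&(X[...,2]<hi); print(nm,rect(m,K,T,(.01 if nm=="base" else .042)),m.sum(),np.median(X[m][:,2]))
s=cv2.imread("pics/scene0.png")[160:400,230:530]
a=cv2.resize(s,None,fx=2,fy=2,interpolation=cv2.INTER_CUBIC)
t=cv2.imread("pics/top0.png"); 
t=np.hstack([cv2.resize(t[230:335,130:300],(400,247)),cv2.resize(t[210:375,300:500],(299,247))])[:,:700]
cv2.imwrite("pics/crop1.png",cv2.resize(np.vstack([a[:,:600],cv2.resize(t,(600,120+90))]),(600,600)))
E
```

```text
orange [184.  136.4] [179 131  12  12  40] med [0.7256 0.2384 0.094 ] zmax 0.103 rect z.096 ((0.7231539487838745, 0.23835867643356323), (0.017949683591723442, 0.015081362798810005), 59.454219818115234)
orange [192.5 139.8] [189 136   8   8  18] med [0.7216 0.225  0.0865] zmax 0.094 rect z.096 ((0.7179521918296814, 0.22430969774723053), (0.008244139142334461, 0.01283721998333931), 43.93021774291992)
orange [146.5 278.7] [146 274   2  10  19] med [0.4923 0.2981 0.1078] zmax 0.112 rect z.096 ((0.49265849590301514, 0.3024633824825287), (0.001640332629904151, 0.014705942012369633), 89.26586151123047)
orange [152.3 278.1] [150 276   6   5  15] med [0.4934 0.2933 0.0958] zmax 0.1 rect z.096 ((0.49289050698280334, 0.29234516620635986), (0.005953045096248388, 0.008333326317369938), 12.63203239440918)
rack ((0.49161627888679504, -0.2028568685054779), (0.15179097652435303, 0.15164165198802948), 76.13455963134766)
base ((0.48073750734329224, 0.18831539154052734), (0.1342684030532837, 0.21432217955589294), 2.2105913162231445) 4959 0.008690955689270585
house ((0.46085062623023987, 0.18683971464633942), (0.0966600701212883, 0.21369479596614838), 2.005138397216797) 3195 0.040555360632050785
```

View pics/crop1.png

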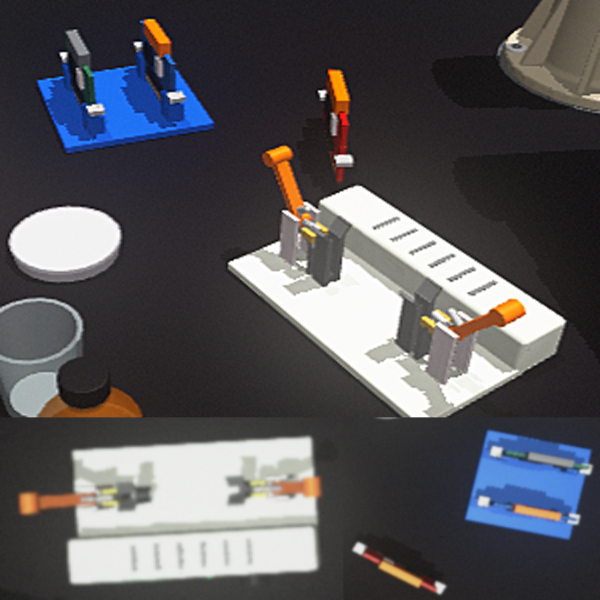

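Identification confirmed: the blue board (orange bar at (155,38) in the crop, top view (447,294)) stands in the rack. The red one at (338,120) is the decoy. Next I'll move over the dock for a closer look.

Call:
play_rows([
  {"claw": 0, "dp": [-0.0328, -0.0205, -0.0033], "angular": [0, 0, 0]},
  {"claw": 0, "dp": [-0.0328, -0.0205, -0.0033], "angular": [0, 0, 0]},
  {"claw": 0, "dp": [-0.0328, -0.0205, -0.0033], "angular": [0, 0, 0]},
  {"claw": 0, "dp": [-0.0328, -0.0205, -0.0033], "angular": [0, 0, 0]},
  {"claw": 0, "dp": [-0.0328, -0.0205, -0.0033], "angular": [0, 0, 0]},
  {"claw": 0, "dp": [-0.0328, -0.0205, -0.0033], "angular": [0, 0, 0]},
  {"claw": 0, "dp": [-0.0328, -0.0205, -0.0033], "angular": [0, 0, 0]},
  {"claw": 0, "dp": [-0.0328, -0.0205, -0.0033], "angular": [0, 0, 0]},
])

```text
clock: 0.77
tcp_pos: [0.3795, 0.3052, 0.2656]
orientation: [-0.0, 0.16, 0.987, -0.0]
wrist_force: [0.1, 0.7, 0.0]
finger_gap: 0.0855
```

Call:
play_rows([
  {"claw": 0, "dp": [-0.0328, -0.0205, -0.0033], "angular": [0, 0, 0]},
  {"claw": 0, "dp": [-0.0328, -0.0205, -0.0033], "angular": [0, 0, 0]},
  {"claw": 0, "dp": [-0.0328, -0.0205, -0.0033], "angular": [0, 0, 0]},
  {"claw": 0, "dp": [-0.0328, -0.0205, -0.0033], "angular": [0, 0, 0]},
  {"claw": 0, "dp": [0, 0, 0], "angular": [0, 0, 7]},
  {"claw": 0, "dp": [0, 0, 0], "angular": [0, 0, 7]},
  {"claw": 0, "dp": [0, 0, 0], "angular": [0, 0, 7]},
  {"claw": 0, "dp": [0, 0, 0], "angular": [0, 0, 7]},
])

```text
clock: 1.43
tcp_pos: [0.4775, 0.187, 0.2783]
orientation: [-0.001, 0.398, 0.918, -0.0]
wrist_force: [0.3, -0.3, -0.6]
finger_gap: 0.0855
```

Call:
play_rows([
  {"claw": 0, "dp": [0, 0, 0], "angular": [0, 0, 7]},
  {"claw": 0, "dp": [0, 0, 0], "angular": [0, 0, 7]},
  {"claw": 0, "dp": [0, 0, 0], "angular": [0, 0, 7]},
  {"claw": 0, "dp": [0, 0, 0], "angular": [0, 0, 7]},
  {"claw": 0, "dp": [0, 0, 0], "angular": [0, 0, 7]},
  {"claw": 0, "dp": [0, 0, 0], "angular": [0, 0, 6.5]},
  {"claw": 0, "dp": [0, 0, 0], "angular": [0, 0, 0]},
  {"claw": 0, "dp": [0, 0, 0], "angular": [0, 0, 0]},
])

```text
clock: 2.1
tcp_pos: [0.4773, 0.1876, 0.2786]
orientation: [-0.0, 0.693, 0.721, -0.0]
wrist_force: [-0.2, 0.8, 0.2]
finger_gap: 0.0855
```

```bash
cat >> h.py <<'E'
from scipy.spatial.transform import Rotation as R
def snap(n):
    from workcell import env
    s=env.get_state(); p,d=env.read_camera("wrist"); c=env.calibration("wrist")
    W=np.eye(4); W[:3,:3]=R.from_quat(s["orientation"],scalar_first=True).as_matrix(); W[:3,3]=s["tcp_pos"]
    T=W@c["hand_eye"]; K=np.array([c["fx"],c["fy"],c["cx"],c["cy"]])
    np.savez(n+".npz",p=p,d=d,K=K,T=T); cv2.imwrite(f"pics/{n}.png",p[:,:,::-1])
    show(s); return load(n)
def show(s=None):
    if s is None:
        from workcell import env; s=env.get_state()
    M=R.from_quat(s["orientation"],scalar_first=True).as_matrix()
    print("t",round(s["clock"],2),"tcp",s["tcp_pos"].round(4),"xyaw",np.degrees(np.arctan2(M[1,0],M[0,0])).round(2),"zaxis",M[:,2].round(4),"F",s["wrist_force"].round(2),"gap",round(s["finger_gap"],4),"q",s["joint_pos"].round(2))
E
python3 -c "
from h import *
snap('w_dock')"
```

```text
t 2.1 tcp [0.4773 0.1876 0.2786] xyaw 92.24 zaxis [-7.e-04 -0.e+00 -1.e+00] F [-0.18  0.76  0.19] gap 0.0855 q [ 0.22  0.18 -0.03  1.36  0.    1.75]
```

View pics/w_dock.png

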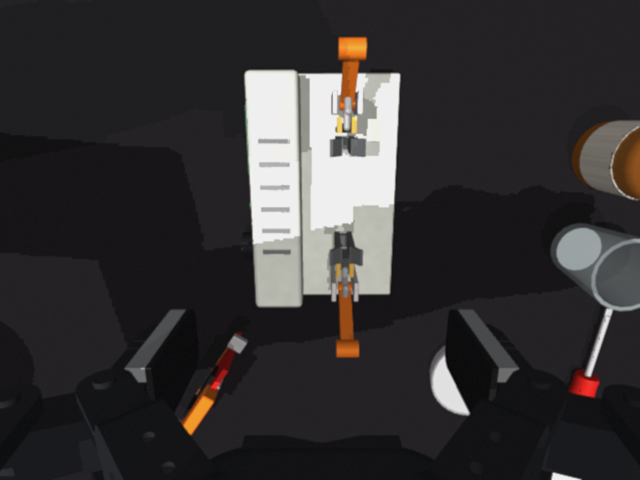

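Wrist view: left knob at (352,48), right knob at (348,348), guides at about (348,145) and (345,250), housing at cols 247–300. I'll measure these now.

```bash
cat > dock.py <<'E'
from h import *
def meas(n):
    p,d,K,T=load(n); X=cloud(d,K,T)
    h=cv2.cvtColor(p,cv2.COLOR_RGB2HSV); o=cv2.inRange(h,(5,170,110),(22,255,255))
    o[:,:310]=0;o[:,400:]=0
    k=[]
    for s in (slice(0,240),slice(240,400)):
        m=np.zeros_like(o); m[s]=o[s]; mm=(m>0)
        v,u=np.nonzero(mm)
        # knob = rows where mask is wide
        w=mm.sum(1); r=np.nonzero(w>w.max()*0.85)[0]; 
        sel=mm[r.min():r.max()+1]; vv,uu=np.nonzero(sel); 
        uv=[(np.percentile(uu,1)+np.percentile(uu,99))/2,(r.min()+r.max())/2]
        c=plane(uv,K,T,.104)[0]; k.append(c); zz=X[r.min():r.max()+1][sel]; print("knob px",np.round(uv,1),"rows",r.min(),r.max(),"w",w.max(),"world@.104",c.round(4),"depthmed",np.median(zz,0).round(4),"zmax",np.percentile(zz[:,2],95).round(4))
    k=np.array(k); m=k.mean(0); a=k[0]-k[1]; print("knob mid",m.round(4),"dist",np.linalg.norm(a).round(4),"yaw y",np.degrees(np.arctan2(a[1],a[0])).round(2))
    w=cv2.inRange(h,(0,0,70),(180,40,255)); 
    pts=[]; 
    for nm,z,lo,hi in(("base",.01,.003,.02),("house",.042,.033,.055)):
        mk=((w>0)&(abs(X[...,2]-z)<.01)).astype(np.uint8); mk[:, :235]=0; mk[:,410:]=0; mk[310:]=0;mk[:60]=0
        n,l,st,ce=cv2.connectedComponentsWithStats(mk); i=1+np.argmax(st[1:,4]); 
        r=rect(l==i,K,T,z); print(nm,np.round(r[0],4),np.round(r[1],4),round(r[2],2),"z",np.median(X[l==i][:,2]).round(4))
if __name__=="__main__":
    import sys; meas(sys.argv[1])
E
python3 dock.py w_dock
```

```text
knob px [352.   47.5] rows 37 58 w 29 world@.104 [0.4942 0.3051 0.104 ] depthmed [0.4937 0.3041 0.1103] zmax 0.1121
knob px [347.  348.5] rows 341 356 w 23 world@.104 [0.5039 0.0767 0.104 ] depthmed [0.5033 0.0808 0.1108] zmax 0.1127
knob mid [0.499  0.1909 0.104 ] dist 0.2286 yaw y 92.43
base [0.5037 0.1914] [0.0913 0.2147] 2.74 z 0.0092
house [0.4368 0.1889] [0.0453 0.2116] 2.41 z 0.0411
```

Call:
play_rows([
  {"claw": 0, "dp": [-0.038, -0.0039, 0], "angular": [0, 0, 0]},
  {"claw": 0, "dp": [-0.038, -0.0039, 0], "angular": [0, 0, 0]},
  {"claw": 0, "dp": [-0.038, -0.0039, 0], "angular": [0, 0, 0]},
  {"claw": 0, "dp": [-0.038, -0.0039, 0], "angular": [0, 0, 0]},
  {"claw": 0, "dp": [-0.038, -0.0039, 0], "angular": [0, 0, 0]},
  {"claw": 0, "dp": [-0.038, -0.0039, 0], "angular": [0, 0, 0]},
  {"claw": 0, "dp": [-0.038, -0.0039, 0], "angular": [0, 0, 0]},
  {"claw": 0, "dp": [-0.038, -0.0039, 0], "angular": [0, 0, 0]},
])

```text
clock: 2.82
tcp_pos: [0.4567, -0.119, 0.279]
orientation: [0.0, 0.693, 0.721, 0.0]
wrist_force: [1.5, -0.1, -0.5]
finger_gap: 0.0854
```

Call:
play_rows([
  {"claw": 0, "dp": [-0.038, -0.0039, 0], "angular": [0, 0, 0]},
  {"claw": 0, "dp": [-0.038, -0.0039, 0], "angular": [0, 0, 0]},
  {"claw": 0, "dp": [0, 0, 0], "angular": [0, 0, 5.4]},
  {"claw": 0, "dp": [0, 0, 0], "angular": [0, 0, 5.4]},
  {"claw": 0, "dp": [0, 0, 0], "angular": [0, 0, 5.4]},
  {"claw": 0, "dp": [0, 0, 0], "angular": [0, 0, 0]},
  {"claw": 0, "dp": [0, 0, 0], "angular": [0, 0, 0]},
  {"claw": 0, "dp": [0, 0, 0], "angular": [0, 0, 0]},
])

```text
clock: 3.48
tcp_pos: [0.4522, -0.1933, 0.2789]
orientation: [-0.0, 0.788, 0.616, 0.0]
wrist_force: [-0.5, 0.2, 0.2]
finger_gap: 0.0855
```

Run:
```python
from h import *
p,d,K,T=snap('w_rack'); X=cloud(d,K,T)
h=cv2.cvtColor(p,cv2.COLOR_RGB2HSV); o=cv2.inRange(h,(5,150,90),(22,255,255))
n,l,st,ce=cv2.connectedComponentsWithStats(o)
for i in range(1,n):
    if st[i,4]>100:
        m=(l==i); r=rect(m&(X[...,2]>.088),K,T,.096); print(ce[i].round(),st[i],np.round(r[0],4),np.round(r[1],4),round(r[2],2),np.median(X[m],0).round(4))
b=cv2.inRange(h,(105,150,50),(125,255,255)); m=(b>0)&(abs(X[...,2]-.01)<.006); r=rect(m,K,T,.01); print(m.sum(),r)
```

```text
t 3.48 tcp [ 0.4522 -0.1933  0.2789] xyaw 76.07 zaxis [ 0.e+00  1.e-04 -1.e+00] F [-0.48  0.24  0.15] gap 0.0855 q [-0.57  0.14 -0.08  1.35  0.    1.25]
[142.  23.] [ 125    0   35   51 1345] [ 0.3702 -0.0347] [0.0273 0.0023] 43.01 [ 0.361  -0.0295  0.0839]
[324. 186.] [316 171  14  53 318] [ 0.4569 -0.1817] [0.0386 0.0099] 76.41 [ 0.4599 -0.1709  0.095 ]
10332 ((0.4929112195968628, -0.20225434005260468), (0.14889299869537354, 0.14894945919513702), 76.0790786743164)
```

View pics/w_rack.png

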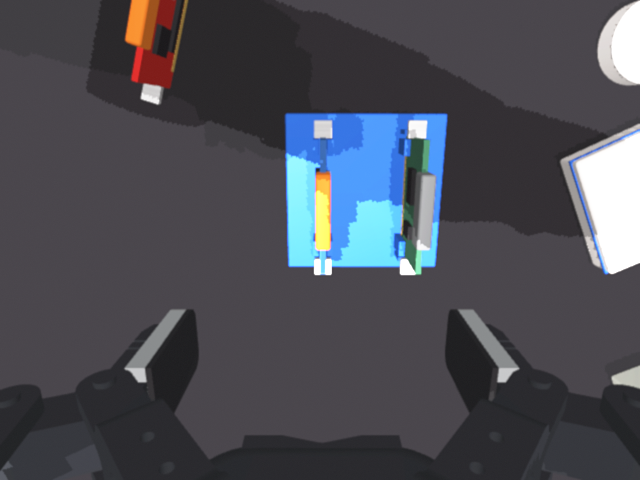

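The wrist view shows the orange bar at cols 316–330, rows 171–249 in the blue rack. The green board is at (418,205). I'll compute the bar centre.

Run:
```python
from h import *
p,d,K,T=load('w_rack'); X=cloud(d,K,T)
h=cv2.cvtColor(p,cv2.COLOR_RGB2HSV); o=cv2.inRange(h,(5,150,90),(32,255,255)); o[:150]=0;o[290:]=0;o[:,:300]=0;o[:,345:]=0
r=rect(o>0,K,T,.096); print(r, (o>0).sum(), np.median(X[o>0][:,2]))
c=np.array(r[0])-[.4522,-.1933]; a=np.radians(76.07)
x=np.array([np.cos(a),np.sin(a)]); y=np.array([np.sin(a),-np.cos(a)]); print("tool shift",c@x,c@y)
w=cv2.inRange(h,(0,0,140),(180,60,255)); 
for s in (slice(115,140),slice(255,280)):
    v,u=np.nonzero(w[s,305:340]); print("ear",u.mean()+305,v.mean()+s.start,plane([[u.mean()+305,v.mean()+s.start]],K,T,.046).round(4))
```

```text
((0.45503655076026917, -0.190989151597023), (0.06032115966081619, 0.011757275089621544), 75.03298950195312) 450 0.09490578353976681
tool shift 0.002925748323277495 0.0021968243684837114
ear 322.58032786885246 129.0295081967213 [[ 0.469  -0.1334  0.046 ]]
ear 322.51769911504425 266.4026548672566 [[ 0.4395 -0.2528  0.046 ]]
```

Call:
play_rows([
  {"claw": 0, "dp": [0.0015, 0.0024, 0.02], "angular": [0, 0, 0]},
  {"claw": 0, "dp": [0, 0, 0.032], "angular": [0, 0, 0]},
  {"claw": 0, "dp": [0, 0, 0.032], "angular": [0, 0, 0]},
  {"claw": 0, "dp": [0, 0, 0.032], "angular": [0, 0, 0]},
  {"claw": 0, "dp": [0, 0, 0.032], "angular": [0, 0, 0]},
  {"claw": 0, "dp": [0, 0, 0.032], "angular": [0, 0, 0]},
  {"claw": 0, "dp": [0, 0, 0.018], "angular": [0, 0, 0]},
  {"claw": 0, "dp": [0, 0, 0.006], "angular": [0, 0, 0]},
])

```text
clock: 4.2
tcp_pos: [0.4527, -0.1909, 0.0716]
orientation: [-0.003, 0.788, 0.616, -0.001]
wrist_force: [-0.3, 0.3, 0.8]
finger_gap: 0.0853
```

Call:
play_rows([
  {"claw": 120, "dp": [0, 0, 0], "angular": [0, 0, 0]},
  {"claw": 160, "dp": [0, 0, 0], "angular": [0, 0, 0]},
  {"claw": 255, "dp": [0, 0, 0], "angular": [0, 0, 0]},
  {"claw": 255, "dp": [0, 0, 0], "angular": [0, 0, 0]},
  {"claw": 255, "dp": [0, 0, 0], "angular": [0, 0, 0]},
  {"claw": 255, "dp": [0, 0, 0], "angular": [0, 0, 0]},
  {"claw": 255, "dp": [0, 0, 0], "angular": [0, 0, 0]},
  {"claw": 255, "dp": [0, 0, 0], "angular": [0, 0, 0]},
], force=40)

```text
clock: 4.87
tcp_pos: [0.4547, -0.1928, 0.0759]
orientation: [0.0, 0.789, 0.615, -0.0]
wrist_force: [-1.9, 1.3, 6.9]
finger_gap: 0.0113
```

Call:
play_rows([
  {"claw": 255, "dp": [0, 0, -0.006], "angular": [0, 0, 0]},
  {"claw": 255, "dp": [0, 0, -0.01], "angular": [0, 0, 0]},
  {"claw": 255, "dp": [0, 0, -0.016], "angular": [0, 0, 0]},
  {"claw": 255, "dp": [0, 0, -0.022], "angular": [0, 0, 0]},
  {"claw": 255, "dp": [0, 0, -0.026], "angular": [0, 0, 0]},
  {"claw": 255, "dp": [0, 0, -0.026], "angular": [0, 0, 0]},
  {"claw": 255, "dp": [0, 0, -0.019], "angular": [0, 0, 0]},
  {"claw": 255, "dp": [0, 0, 0], "angular": [0, 0, 0]},
])

```text
clock: 5.53
tcp_pos: [0.4571, -0.1939, 0.2049]
orientation: [0.004, 0.789, 0.615, 0.001]
wrist_force: [0.9, -0.6, -1.9]
finger_gap: 0.0114
```

```bash
python3 -c "
from h import *
snap('w_held')"
```

```text
t 5.53 tcp [ 0.4571 -0.1939  0.2049] xyaw 75.87 zaxis [ 0.0069 -0.0041 -1.    ] F [ 0.93 -0.57 -1.94] gap 0.0114 q [-0.56  0.17 -0.23  1.17  0.    1.25]
```

View pics/w_held.png

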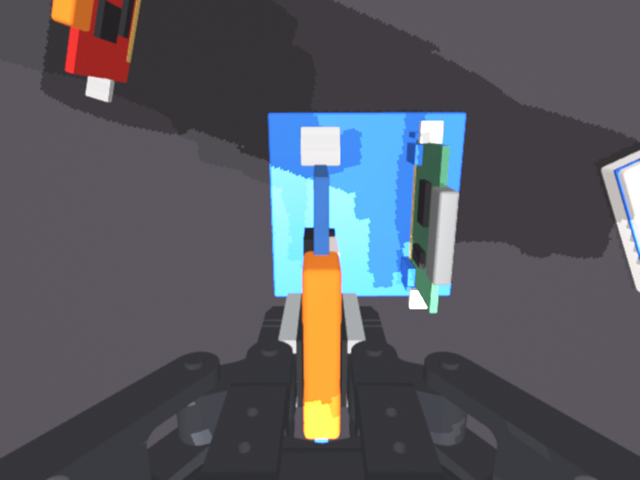

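Run:
```python
from h import *
from workcell import env
p,d,K,T=load('w_held'); H=env.calibration("wrist")["hand_eye"]
h=cv2.cvtColor(p,cv2.COLOR_RGB2HSV)
X=cloud(d,K,H)
o=cv2.inRange(h,(5,120,90),(36,255,255)); o[:,:290]=0;o[:,355:]=0;o[:240]=0;o[450:]=0
v,u=np.nonzero(o); print("bar depth z tool",np.percentile(X[o>0][:,2],[5,50,95]).round(4), v.min(),v.max())
zt=-0.021
for a,b in((253,255),(300,302),(340,342),(430,434)):
    m=(v>=a)&(v<=b); print(a,u[m].min(),u[m].max(),plane([[u[m].min(),a],[u[m].max()+1,a]],K,H,zt)[:,:2].round(4).tolist())
print("ends",plane([[321,v.min()],[321,v.max()+1]],K,H,zt).round(4))
w=cv2.inRange(h,(0,0,150),(180,40,255)); w[:,:295]=0;w[:,345:]=0;w[175:]=0;w[:120]=0
v,u=np.nonzero(w); print("ear",u.min(),u.max(),v.min(),v.max(),np.percentile(X[w>0],[5,50,95],axis=0).round(4)); print(plane([[(u.min()+u.max()+1)/2,v.min()]],K,H,.029).round(4))
```

```text
bar depth z tool [-0.0201 -0.019  -0.0107] 251 439
253 305 337 [[0.0353, -0.0039], [0.0353, 0.0054]]
300 301 341 [[0.0209, -0.0052], [0.0209, 0.0068]]
340 302 340 [[0.0078, -0.005], [0.0078, 0.0067]]
430 303 340 [[-0.0246, -0.0051], [-0.0246, 0.0071]]
ends [[ 0.0359  0.0006 -0.021 ]
 [-0.0285  0.0007 -0.021 ]]
ear 301 339 127 164 [[ 0.0552 -0.0064  0.0297]
 [ 0.0618  0.0002  0.0308]
 [ 0.0681  0.0068  0.0319]]
[[0.0685 0.0004 0.029 ]]
```

The board is held well: bar at rows 251–439, centred in the jaws, ear at (320,146), weight felt. Carrying it to above the dock.

Call:
play_rows([
  {"claw": 255, "dp": [0, 0, 0], "angular": [0, 0, -5.5]},
  {"claw": 255, "dp": [0, 0, 0], "angular": [0, 0, -5.5]},
  {"claw": 255, "dp": [0, 0, 0], "angular": [0, 0, -5.5]},
  {"claw": 255, "dp": [0.02, 0.003, 0], "angular": [0, 0, 0]},
  {"claw": 255, "dp": [0.032, 0.0051, 0], "angular": [0, 0, 0]},
  {"claw": 255, "dp": [0.035, 0.0056, 0], "angular": [0, 0, 0]},
  {"claw": 255, "dp": [0.035, 0.0056, 0], "angular": [0, 0, 0]},
  {"claw": 255, "dp": [0.035, 0.0056, 0], "angular": [0, 0, 0]},
])

```text
clock: 6.25
tcp_pos: [0.4723, -0.0332, 0.1985]
orientation: [-0.001, 0.693, 0.721, -0.0]
wrist_force: [1.1, -0.3, -1.6]
finger_gap: 0.0112
```

Call:
play_rows([
  {"claw": 255, "dp": [0.035, 0.0056, 0], "angular": [0, 0, 0]},
  {"claw": 255, "dp": [0.035, 0.0056, 0], "angular": [0, 0, 0]},
  {"claw": 255, "dp": [0.035, 0.0056, 0], "angular": [0, 0, 0]},
  {"claw": 255, "dp": [0.035, 0.0056, 0], "angular": [0, 0, 0]},
  {"claw": 255, "dp": [0.035, 0.0056, 0], "angular": [0, 0, 0]},
  {"claw": 255, "dp": [0.03, 0.005, 0], "angular": [0, 0, 0]},
  {"claw": 255, "dp": [0.0196, 0.003, 0], "angular": [0, 0, 0]},
  {"claw": 255, "dp": [0, 0, 0], "angular": [0, 0, 0]},
])

```text
clock: 6.92
tcp_pos: [0.4993, 0.1947, 0.1983]
orientation: [-0.001, 0.691, 0.723, -0.0]
wrist_force: [1.4, 0.6, -1.4]
finger_gap: 0.0112
```

Call:
play_rows([
  {"claw": 255, "dp": [0, 0, 0], "angular": [0, 0, 0]},
  {"claw": 255, "dp": [0, 0, 0], "angular": [0, 0, 0]},
  {"claw": 255, "dp": [0, 0, 0], "angular": [0, 0, 0]},
  {"claw": 255, "dp": [0, 0, 0], "angular": [0, 0, 0]},
  {"claw": 255, "dp": [0, 0, 0], "angular": [0, 0, 0]},
  {"claw": 255, "dp": [0, 0, 0], "angular": [0, 0, 0]},
  {"claw": 255, "dp": [0, 0, 0], "angular": [0, 0, 0]},
  {"claw": 255, "dp": [0, 0, 0], "angular": [0, 0, 0]},
])

```text
clock: 7.58
tcp_pos: [0.5001, 0.1908, 0.2]
orientation: [0.0, 0.693, 0.721, 0.0]
wrist_force: [0.3, 0.4, -1.5]
finger_gap: 0.011
```

Run:
```python
from h import *
from workcell import env
snap('w_over')
p,d=env.read_camera("top"); c=env.calibration("top")
K=np.array([c["fx"],c["fy"],c["cx"],c["cy"]]); np.savez("top2.npz",p=p,d=d,K=K,T=c["world_from_camera"])
s=env.get_state(); print(s["tcp_pos"],s["wrist_force"],s["ft_torque"])
```

```text
t 7.58 tcp [0.5001 0.1908 0.2   ] xyaw 92.33 zaxis [ 3.e-04  1.e-04 -1.e+00] F [ 0.25  0.39 -1.47] gap 0.011 q [ 0.21  0.25 -0.14  1.18  0.    1.74]
[0.50005777 0.19103808 0.1999705 ] [ 0.41329857 -0.09294537 -1.95009784] [0.01277554 0.024337   0.06329911]
```

View pics/w_over.png

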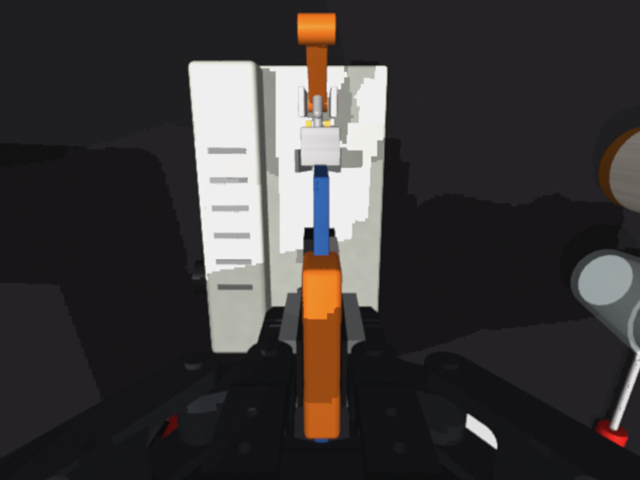

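Board above the dock. Left knob at (317,28), ear at (320,146), lined up. Checking the offset in the tool frame.

Run:
```python
from h import *
from workcell import env
p,d,K,T=load('w_over'); H=env.calibration("wrist")["hand_eye"]
h=cv2.cvtColor(p,cv2.COLOR_RGB2HSV); o=cv2.inRange(h,(5,150,90),(22,255,255)); o[50:]=0
w=(o>0).sum(1); r=np.nonzero(w>.85*w.max())[0]; u=np.nonzero(o[r.min():r.max()+1])[1]
c=[(u.min()+u.max()+1)/2,(r.min()+r.max()+1)/2]; print(c,r.min(),r.max(), "tool",plane(c,K,H,.2-.104).round(4),"world",plane(c,K,T,.104).round(4))
h=cv2.cvtColor(p,cv2.COLOR_RGB2HSV);X=cloud(d,K,T)
W=cv2.inRange(h,(0,0,70),(180,40,255)); mk=((W>0)&(abs(X[...,2]-.042)<.008)).astype(np.uint8); mk[300:]=0;mk[:,:180]=0
v,u=np.nonzero(mk); m=(v>80)&(v<290)
# housing left/right top edges per row
L=[];Rr=[]
for y in range(90,290,10):
    q=u[v==y]; q=q[q<275]; L.append([q.min(),y]); Rr.append([q.max()+1,y])
a=np.radians(2.45)
for nm,E in(("L",L),("R",Rr)):
    P=plane(E,K,T,.042)[:,:2]; f=np.polyfit(P[:,1],P[:,0],1); dx=(P-[.499,.191])@[np.cos(a),np.sin(a)]; print(nm,np.degrees(np.arctan(f[0])).round(2),dx.mean().round(4),dx.std().round(4))
```

```text
[np.float64(316.5), np.float64(28.5)] 13 43 tool [[ 0.1139 -0.0015  0.096 ]] world [[0.494  0.3046 0.104 ]]
L -2.53 -0.0834 0.0002
R -2.47 -0.0386 0.0002
```

Call:
play_rows([
  {"claw": 255, "dp": [0, -0.0005, 0.01], "angular": [0, 0, -0.1]},
  {"claw": 255, "dp": [0, 0, 0.015], "angular": [0, 0, 0]},
  {"claw": 255, "dp": [0, 0, 0.015], "angular": [0, 0, 0]},
  {"claw": 255, "dp": [0, 0, 0.01], "angular": [0, 0, 0]},
  {"claw": 255, "dp": [0, 0, 0.008], "angular": [0, 0, 0]},
  {"claw": 255, "dp": [0, 0, 0.003], "angular": [0, 0, 0]},
  {"claw": 255, "dp": [0, 0, 0.003], "angular": [0, 0, 0]},
  {"claw": 255, "dp": [0, 0, 0.003], "angular": [0, 0, 0]},
])

```text
clock: 8.35
tcp_pos: [0.4999, 0.1913, 0.133]
orientation: [0.0, 0.692, 0.722, 0.0]
wrist_force: [-0.8, -0.7, -2.2]
finger_gap: 0.0112
```

Call:
play_rows([
  {"claw": 255, "dp": [0, 0, 0.0015], "angular": [0, 0, 0]},
  {"claw": 255, "dp": [0, 0, 0.0015], "angular": [0, 0, 0]},
  {"claw": 255, "dp": [0, 0, 0.0015], "angular": [0, 0, 0]},
  {"claw": 255, "dp": [0, 0, 0.0015], "angular": [0, 0, 0]},
  {"claw": 255, "dp": [0, 0, 0.001], "angular": [0, 0, 0]},
  {"claw": 255, "dp": [0, 0, 0.001], "angular": [0, 0, 0]},
  {"claw": 255, "dp": [0, 0, 0], "angular": [0, 0, 0]},
  {"claw": 255, "dp": [0, 0, 0], "angular": [0, 0, 0]},
])

```text
clock: 9.02
tcp_pos: [0.4995, 0.1911, 0.1248]
orientation: [-0.0, 0.692, 0.722, -0.0]
wrist_force: [-0.1, 0.4, -2.3]
finger_gap: 0.0115
```

Call:
play_rows([
  {"claw": 255, "dp": [0, 0, 0.002], "angular": [0, 0, 0]},
  {"claw": 255, "dp": [0, 0, 0.002], "angular": [0, 0, 0]},
  {"claw": 255, "dp": [0, 0, 0.002], "angular": [0, 0, 0]},
  {"claw": 255, "dp": [0, 0, 0.002], "angular": [0, 0, 0]},
  {"claw": 255, "dp": [0, 0, 0.002], "angular": [0, 0, 0]},
  {"claw": 255, "dp": [0, 0, 0.001], "angular": [0, 0, 0]},
  {"claw": 255, "dp": [0, 0, 0], "angular": [0, 0, 0]},
  {"claw": 255, "dp": [0, 0, 0], "angular": [0, 0, 0]},
])

```text
clock: 9.68
tcp_pos: [0.4994, 0.1911, 0.1138]
orientation: [-0.0, 0.692, 0.722, -0.0]
wrist_force: [-0.1, -0.1, -1.9]
finger_gap: 0.0111
```

Call:
play_rows([
  {"claw": 255, "dp": [0, 0, 0.002], "angular": [0, 0, 0]},
  {"claw": 255, "dp": [0, 0, 0.002], "angular": [0, 0, 0]},
  {"claw": 255, "dp": [0, 0, 0.002], "angular": [0, 0, 0]},
  {"claw": 255, "dp": [0, 0, 0.002], "angular": [0, 0, 0]},
  {"claw": 255, "dp": [0, 0, 0.001], "angular": [0, 0, 0]},
  {"claw": 255, "dp": [0, 0, 0.001], "angular": [0, 0, 0]},
  {"claw": 255, "dp": [0, 0, 0], "angular": [0, 0, 0]},
  {"claw": 255, "dp": [0, 0, 0], "angular": [0, 0, 0]},
])

```text
clock: 10.35
tcp_pos: [0.4994, 0.1911, 0.1038]
orientation: [-0.0, 0.692, 0.722, -0.0]
wrist_force: [-2.2, 0.3, -1.9]
finger_gap: 0.0111
```

Call:
play_rows([
  {"claw": 255, "dp": [0, -0.0004, 0], "angular": [0, 0, 0]},
  {"claw": 255, "dp": [0, 0, 0.001], "angular": [0, 0, 0]},
  {"claw": 255, "dp": [0, 0, 0.001], "angular": [0, 0, 0]},
  {"claw": 255, "dp": [0, 0, 0.001], "angular": [0, 0, 0]},
  {"claw": 255, "dp": [0, 0, 0.001], "angular": [0, 0, 0]},
  {"claw": 255, "dp": [0, 0, 0.0005], "angular": [0, 0, 0]},
  {"claw": 255, "dp": [0, 0, 0], "angular": [0, 0, 0]},
  {"claw": 255, "dp": [0, 0, 0], "angular": [0, 0, 0]},
])

```text
clock: 11.02
tcp_pos: [0.4992, 0.1911, 0.0994]
orientation: [0.0, 0.692, 0.722, 0.0]
wrist_force: [0.1, 0.2, -1.4]
finger_gap: 0.0111
```

Call:
play_rows([
  {"claw": 255, "dp": [0, 0, 0.0005], "angular": [0, 0, 0]},
  {"claw": 255, "dp": [0, 0, 0], "angular": [0, 0, 0]},
  {"claw": 255, "dp": [0, 0, 0.0004], "angular": [0, 0, 0]},
  {"claw": 255, "dp": [0, 0, 0], "angular": [0, 0, 0]},
  {"claw": 255, "dp": [0, 0, 0], "angular": [0, 0, 0]},
  {"claw": 255, "dp": [0, 0, 0], "angular": [0, 0, 0]},
  {"claw": 255, "dp": [0, 0, 0], "angular": [0, 0, 0]},
  {"claw": 255, "dp": [0, 0, 0], "angular": [0, 0, 0]},
])

```text
clock: 11.68
tcp_pos: [0.4992, 0.1911, 0.0985]
orientation: [0.0, 0.692, 0.722, 0.0]
wrist_force: [0.2, 0.8, -1.5]
finger_gap: 0.0113
```

Call:
play_rows([
  {"claw": 255, "dp": [0, 0, 0.0004], "angular": [0, 0, 0]},
  {"claw": 255, "dp": [0, 0, 0], "angular": [0, 0, 0]},
  {"claw": 255, "dp": [0, 0, 0.0004], "angular": [0, 0, 0]},
  {"claw": 255, "dp": [0, 0, 0], "angular": [0, 0, 0]},
  {"claw": 255, "dp": [0, 0, 0.0003], "angular": [0, 0, 0]},
  {"claw": 255, "dp": [0, 0, 0], "angular": [0, 0, 0]},
  {"claw": 255, "dp": [0, 0, 0], "angular": [0, 0, 0]},
  {"claw": 255, "dp": [0, 0, 0], "angular": [0, 0, 0]},
])

```text
clock: 12.35
tcp_pos: [0.4991, 0.1912, 0.0974]
orientation: [0.0, 0.692, 0.722, 0.0]
wrist_force: [-0.1, 0.0, -1.2]
finger_gap: 0.0112
```

Call:
play_rows([
  {"claw": 255, "dp": [0, 0, 0.0004], "angular": [0, 0, 0]},
  {"claw": 255, "dp": [0, 0, 0], "angular": [0, 0, 0]},
  {"claw": 255, "dp": [0, 0, 0.0004], "angular": [0, 0, 0]},
  {"claw": 255, "dp": [0, 0, 0], "angular": [0, 0, 0]},
  {"claw": 255, "dp": [0, 0, 0], "angular": [0, 0, 0]},
  {"claw": 255, "dp": [0, 0, 0], "angular": [0, 0, 0]},
  {"claw": 255, "dp": [0, 0, 0], "angular": [0, 0, 0]},
  {"claw": 255, "dp": [0, 0, 0], "angular": [0, 0, 0]},
])

```text
clock: 13.02
tcp_pos: [0.4992, 0.1912, 0.0968]
orientation: [0.0, 0.692, 0.722, 0.0]
wrist_force: [-0.4, -0.8, 1.8]
finger_gap: 0.0114
```

Call:
play_rows([
  {"claw": 200, "dp": [0, 0, 0], "angular": [0, 0, 0]},
  {"claw": 170, "dp": [0, 0, 0], "angular": [0, 0, 0]},
  {"claw": 140, "dp": [0, 0, 0], "angular": [0, 0, 0]},
  {"claw": 120, "dp": [0, 0, 0], "angular": [0, 0, 0]},
  {"claw": 120, "dp": [0, 0, 0], "angular": [0, 0, 0]},
  {"claw": 120, "dp": [0, 0, -0.005], "angular": [0, 0, 0]},
  {"claw": 120, "dp": [0, 0, -0.02], "angular": [0, 0, 0]},
  {"claw": 120, "dp": [0, 0, -0.03], "angular": [0, 0, 0]},
])

```text
clock: 13.68
tcp_pos: [0.4969, 0.1906, 0.1498]
orientation: [-0.002, 0.692, 0.722, -0.002]
wrist_force: [-0.2, 0.2, -0.1]
finger_gap: 0.0451
```

Call:
play_rows([
  {"claw": 120, "dp": [0, 0, -0.03], "angular": [0, 0, 0]},
  {"claw": 120, "dp": [-0.01, 0, -0.03], "angular": [0, 0, 0]},
  {"claw": 160, "dp": [-0.01, 0, -0.03], "angular": [0, 0, 0]},
  {"claw": 200, "dp": [-0.01, 0, -0.03], "angular": [0, 0, 0]},
  {"claw": 255, "dp": [0, 0, 0], "angular": [0, 0, 0]},
  {"claw": 255, "dp": [0, 0, 0], "angular": [0, 0, 0]},
  {"claw": 255, "dp": [0, 0, 0], "angular": [0, 0, 0]},
  {"claw": 255, "dp": [0, 0, 0], "angular": [0, 0, 0]},
])

```text
clock: 14.35
tcp_pos: [0.4996, 0.1612, 0.2703]
orientation: [-0.001, 0.692, 0.722, -0.001]
wrist_force: [0.7, -0.7, 0.1]
finger_gap: 0.0001
```

```bash
python3 -c "
from h import *
snap('w_placed')"
```

```text
t 14.35 tcp [0.4996 0.1612 0.2703] xyaw 92.47 zaxis [-2.2e-03 -2.0e-04 -1.0e+00] F [ 0.67 -0.69  0.09] gap 0.0001 q [ 0.16  0.21 -0.01  1.35  0.    1.69]
```

View pics/w_placed.png

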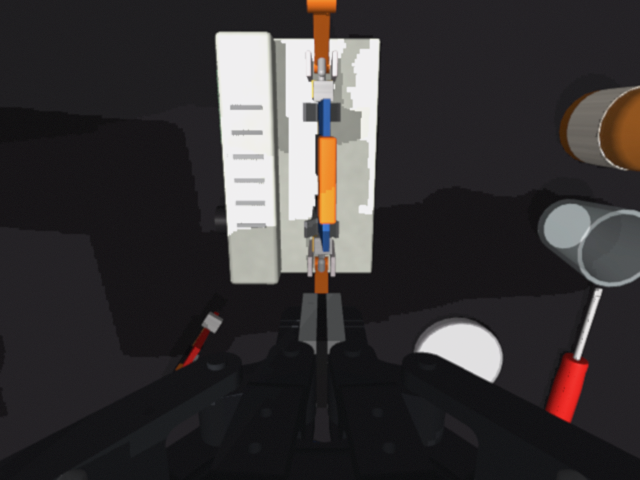

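The board stands in the guides, released: bar at (327,180), both levers still out. Next I'll go outside the left knob with the fingers shut.

Call:
play_rows([
  {"claw": 255, "dp": [0.034, 0.0002, 0], "angular": [0, 0, 0]},
  {"claw": 255, "dp": [0.035, 0.0001, 0], "angular": [0, 0, 0]},
  {"claw": 255, "dp": [0.035, 0.0001, 0], "angular": [0, 0, 0]},
  {"claw": 255, "dp": [0.035, 0.0001, 0], "angular": [0, 0, 0]},
  {"claw": 255, "dp": [0.035, 0.0002, 0], "angular": [0, 0, 0]},
  {"claw": 255, "dp": [0, 0, 0.02], "angular": [0, 0, 0]},
  {"claw": 255, "dp": [0, 0, 0.03], "angular": [0, 0, 0]},
  {"claw": 255, "dp": [0, 0, 0.03], "angular": [0, 0, 0]},
])

```text
clock: 15.07
tcp_pos: [0.4931, 0.3364, 0.1899]
orientation: [0.0, 0.691, 0.723, 0.0]
wrist_force: [0.3, -0.1, -0.8]
finger_gap: 0.0001
```

Run:
```python
from h import *
show()
p,d,K,T=load('w_placed'); X=cloud(d,K,T)
h=cv2.cvtColor(p,cv2.COLOR_RGB2HSV); o=cv2.inRange(h,(5,150,90),(32,255,255)); o[:125]=0;o[235:]=0;o[:,:310]=0;o[:,345:]=0
x=X[o>0]; print("bar z",np.percentile(x[:,2],[5,50,95]).round(4)); r=rect(o>0,K,T,.118); print(r)
a=np.radians(2.45); c=np.array(r[0])-[.499,.1912]; print("dock xy",c@[np.cos(a),np.sin(a)],c@[-np.sin(a),np.cos(a)])
```

```text
t 15.07 tcp [0.4931 0.3364 0.1899] xyaw 92.6 zaxis [ 1.e-04  1.e-04 -1.e+00] F [ 0.28 -0.12 -0.78] gap 0.0001 q [0.46 0.37 0.01 1.21 0.   1.99]
bar z [0.1134 0.1157 0.117 ]
((0.5023996233940125, 0.1913955956697464), (0.011859823949635029, 0.05932188779115677), 3.0447614192962646)
dock xy 0.00340487705265855 5.009135074552082e-05
```

Call:
play_rows([
  {"claw": 255, "dp": [0, 0, 0.03], "angular": [0, 0, 0]},
  {"claw": 255, "dp": [0, 0, 0.03], "angular": [0, 0, 0]},
  {"claw": 255, "dp": [0, 0, 0.022], "angular": [0, 0, 0]},
  {"claw": 255, "dp": [0, 0, 0.008], "angular": [0, 0, 0]},
  {"claw": 255, "dp": [0, 0, 0], "angular": [0, 0, 0]},
  {"claw": 255, "dp": [-0.002, 0, 0], "angular": [0, 0, 0]},
  {"claw": 255, "dp": [-0.002, 0, 0], "angular": [0, 0, 0]},
  {"claw": 255, "dp": [-0.002, 0, 0], "angular": [0, 0, 0]},
])

```text
clock: 15.73
tcp_pos: [0.4951, 0.3294, 0.1035]
orientation: [0.001, 0.692, 0.722, 0.002]
wrist_force: [0.7, -1.1, 0.2]
finger_gap: -0.0001
```

Call:
play_rows([
  {"claw": 255, "dp": [-0.001, 0, 0], "angular": [0, 0, 0]},
  {"claw": 255, "dp": [-0.001, 0, 0], "angular": [0, 0, 0]},
  {"claw": 255, "dp": [-0.001, 0, 0], "angular": [0, 0, 0]},
  {"claw": 255, "dp": [-0.001, 0, 0], "angular": [0, 0, 0]},
  {"claw": 255, "dp": [-0.001, 0, 0], "angular": [0, 0, 0]},
  {"claw": 255, "dp": [0, 0, 0], "angular": [0, 0, 0]},
  {"claw": 255, "dp": [0, 0, 0], "angular": [0, 0, 0]},
  {"claw": 255, "dp": [0, 0, 0], "angular": [0, 0, 0]},
])

```text
clock: 16.4
tcp_pos: [0.4941, 0.3241, 0.1016]
orientation: [-0.0, 0.692, 0.722, 0.0]
wrist_force: [-0.0, -0.2, 0.2]
finger_gap: -0.0002
```

Call:
play_rows([
  {"claw": 255, "dp": [-0.0007, 0, 0], "angular": [0, 0, 0]},
  {"claw": 255, "dp": [-0.0007, 0, 0], "angular": [0, 0, 0]},
  {"claw": 255, "dp": [-0.0007, 0, 0], "angular": [0, 0, 0]},
  {"claw": 255, "dp": [-0.0007, 0, 0], "angular": [0, 0, 0]},
  {"claw": 255, "dp": [-0.0007, 0, 0], "angular": [0, 0, 0]},
  {"claw": 255, "dp": [-0.0005, 0, 0], "angular": [0, 0, 0]},
  {"claw": 255, "dp": [0, 0, 0], "angular": [0, 0, 0]},
  {"claw": 255, "dp": [0, 0, 0], "angular": [0, 0, 0]},
])

```text
clock: 17.07
tcp_pos: [0.4942, 0.3214, 0.1018]
orientation: [-0.001, 0.691, 0.722, 0.001]
wrist_force: [-0.1, 5.0, -0.7]
finger_gap: -0.0005
```

```bash
python3 -c "
from h import *
show()"
```

```text
t 17.07 tcp [0.4942 0.3214 0.1018] xyaw 92.52 zaxis [ 0.      0.0029 -1.    ] F [-0.09  4.98 -0.66] gap -0.0005 q [ 0.44  0.41 -0.15  1.    0.    1.97]
```

Call:
play_rows([
  {"claw": 255, "dp": [-0.001, 0, 0], "angular": [0, 0, 0]},
  {"claw": 255, "dp": [-0.001, 0, 0], "angular": [0, 0, 0]},
  {"claw": 255, "dp": [-0.001, 0, 0], "angular": [0, 0, 0]},
  {"claw": 255, "dp": [-0.001, 0, 0], "angular": [0, 0, 0]},
  {"claw": 255, "dp": [-0.001, 0, 0], "angular": [0, 0, 0]},
  {"claw": 255, "dp": [-0.001, 0, 0], "angular": [0, 0, 0]},
  {"claw": 255, "dp": [-0.001, 0, 0], "angular": [0, 0, 0]},
  {"claw": 255, "dp": [-0.001, 0, 0], "angular": [0, 0, 0]},
])

```text
clock: 17.73
tcp_pos: [0.4955, 0.3146, 0.1029]
orientation: [-0.001, 0.691, 0.723, 0.003]
wrist_force: [-0.3, 7.8, 3.4]
finger_gap: 0.0001
```

Call:
play_rows([
  {"claw": 255, "dp": [-0.0012, 0, 0], "angular": [0, 0, 0]},
  {"claw": 255, "dp": [-0.0012, 0, 0], "angular": [0, 0, 0]},
  {"claw": 255, "dp": [-0.0012, 0, 0], "angular": [0, 0, 0]},
  {"claw": 255, "dp": [-0.0012, 0, 0], "angular": [0, 0, 0]},
  {"claw": 255, "dp": [-0.0012, 0, 0], "angular": [0, 0, 0]},
  {"claw": 255, "dp": [-0.0012, 0, 0], "angular": [0, 0, 0]},
  {"claw": 255, "dp": [-0.0012, 0, 0], "angular": [0, 0, 0]},
  {"claw": 255, "dp": [-0.0012, 0, 0], "angular": [0, 0, 0]},
])

```text
clock: 18.4
tcp_pos: [0.4959, 0.3045, 0.1027]
orientation: [-0.001, 0.691, 0.723, 0.002]
wrist_force: [0.2, 7.6, 1.8]
finger_gap: -0.0001
```

Call:
play_rows([
  {"claw": 255, "dp": [-0.0009, 0, 0], "angular": [0, 0, 0]},
  {"claw": 255, "dp": [-0.0009, -0.0002, 0], "angular": [0, 0, 0]},
  {"claw": 255, "dp": [-0.0009, -0.0002, 0], "angular": [0, 0, 0]},
  {"claw": 255, "dp": [-0.0009, -0.0002, 0], "angular": [0, 0, 0]},
  {"claw": 255, "dp": [-0.0009, -0.0002, 0], "angular": [0, 0, 0]},
  {"claw": 255, "dp": [-0.0009, 0, 0], "angular": [0, 0, 0]},
  {"claw": 255, "dp": [-0.0009, 0, 0], "angular": [0, 0, 0]},
  {"claw": 255, "dp": [-0.0009, 0, 0], "angular": [0, 0, 0]},
])

```text
clock: 19.07
tcp_pos: [0.4954, 0.2972, 0.1027]
orientation: [-0.001, 0.691, 0.723, 0.002]
wrist_force: [-0.7, 6.2, 2.2]
finger_gap: -0.0001
```

Call:
play_rows([
  {"claw": 255, "dp": [-0.0003, 0, 0], "angular": [0, 0, 0]},
  {"claw": 255, "dp": [-0.0003, 0, 0], "angular": [0, 0, 0]},
  {"claw": 255, "dp": [-0.0003, 0, 0], "angular": [0, 0, 0]},
  {"claw": 255, "dp": [-0.0003, 0, 0], "angular": [0, 0, 0]},
  {"claw": 255, "dp": [-0.0003, 0, 0], "angular": [0, 0, 0]},
  {"claw": 255, "dp": [-0.0003, 0, 0], "angular": [0, 0, 0]},
  {"claw": 255, "dp": [-0.0003, 0, 0], "angular": [0, 0, 0]},
  {"claw": 255, "dp": [0, 0, 0], "angular": [0, 0, 0]},
])

```text
clock: 19.73
tcp_pos: [0.4954, 0.2949, 0.1026]
orientation: [-0.001, 0.691, 0.722, 0.002]
wrist_force: [0.5, 6.4, 2.7]
finger_gap: -0.0002
```

Call:
play_rows([
  {"claw": 255, "dp": [-0.0003, 0, 0], "angular": [0, 0, 0]},
  {"claw": 255, "dp": [-0.0003, 0, 0], "angular": [0, 0, 0]},
  {"claw": 255, "dp": [-0.0003, 0, 0], "angular": [0, 0, 0]},
  {"claw": 255, "dp": [-0.0003, 0, 0], "angular": [0, 0, 0]},
  {"claw": 255, "dp": [-0.0003, 0, 0], "angular": [0, 0, 0]},
  {"claw": 255, "dp": [-0.0003, 0, 0], "angular": [0, 0, 0]},
  {"claw": 255, "dp": [-0.0003, 0, 0], "angular": [0, 0, 0]},
  {"claw": 255, "dp": [0, 0, 0], "angular": [0, 0, 0]},
])

```text
clock: 20.4
tcp_pos: [0.4955, 0.2928, 0.1026]
orientation: [-0.001, 0.691, 0.723, 0.002]
wrist_force: [-0.2, 6.3, 1.6]
finger_gap: 0.0001
```

Call:
play_rows([
  {"claw": 255, "dp": [-0.0003, 0, 0], "angular": [0, 0, 0]},
  {"claw": 255, "dp": [-0.0003, 0, 0], "angular": [0, 0, 0]},
  {"claw": 255, "dp": [-0.0003, 0, 0], "angular": [0, 0, 0]},
  {"claw": 255, "dp": [-0.0003, 0, 0], "angular": [0, 0, 0]},
  {"claw": 255, "dp": [-0.0003, 0, 0], "angular": [0, 0, 0]},
  {"claw": 255, "dp": [-0.0003, 0, 0], "angular": [0, 0, 0]},
  {"claw": 255, "dp": [-0.0003, 0, 0], "angular": [0, 0, 0]},
  {"claw": 255, "dp": [0, 0, 0], "angular": [0, 0, 0]},
])

```text
clock: 21.07
tcp_pos: [0.4955, 0.2907, 0.1026]
orientation: [-0.001, 0.691, 0.723, 0.002]
wrist_force: [-0.9, 5.5, 2.9]
finger_gap: 0.0003
```

Call:
play_rows([
  {"claw": 255, "dp": [-0.0003, 0, 0], "angular": [0, 0, 0]},
  {"claw": 255, "dp": [-0.0003, 0, 0], "angular": [0, 0, 0]},
  {"claw": 255, "dp": [-0.0003, 0, 0], "angular": [0, 0, 0]},
  {"claw": 255, "dp": [-0.0003, 0, 0], "angular": [0, 0, 0]},
  {"claw": 255, "dp": [-0.0003, 0, 0], "angular": [0, 0, 0]},
  {"claw": 255, "dp": [-0.0003, 0, 0], "angular": [0, 0, 0]},
  {"claw": 255, "dp": [-0.0003, 0, 0], "angular": [0, 0, 0]},
  {"claw": 255, "dp": [0, 0, 0], "angular": [0, 0, 0]},
])

```text
clock: 21.73
tcp_pos: [0.4956, 0.2885, 0.1026]
orientation: [-0.001, 0.691, 0.722, 0.002]
wrist_force: [0.7, 4.7, 1.2]
finger_gap: 0.0005
```

Call:
play_rows([
  {"claw": 255, "dp": [-0.0003, 0, 0], "angular": [0, 0, 0]},
  {"claw": 255, "dp": [-0.0003, 0, 0], "angular": [0, 0, 0]},
  {"claw": 255, "dp": [-0.0003, 0, 0], "angular": [0, 0, 0]},
  {"claw": 255, "dp": [-0.0003, 0, 0], "angular": [0, 0, 0]},
  {"claw": 255, "dp": [-0.0003, 0, 0], "angular": [0, 0, 0]},
  {"claw": 255, "dp": [-0.0003, 0, 0], "angular": [0, 0, 0]},
  {"claw": 255, "dp": [-0.0003, 0, 0], "angular": [0, 0, 0]},
  {"claw": 255, "dp": [0, 0, 0], "angular": [0, 0, 0]},
])

```text
clock: 22.4
tcp_pos: [0.4957, 0.2864, 0.1025]
orientation: [-0.001, 0.691, 0.722, 0.002]
wrist_force: [-0.1, 5.9, 2.2]
finger_gap: -0.0003
```

Call:
play_rows([
  {"claw": 255, "dp": [-0.0003, 0, 0], "angular": [0, 0, 0]},
  {"claw": 255, "dp": [-0.0003, 0, 0], "angular": [0, 0, 0]},
  {"claw": 255, "dp": [-0.0003, 0, 0], "angular": [0, 0, 0]},
  {"claw": 255, "dp": [-0.0003, 0, 0], "angular": [0, 0, 0]},
  {"claw": 255, "dp": [-0.0003, 0, 0], "angular": [0, 0, 0]},
  {"claw": 255, "dp": [-0.0003, 0, 0], "angular": [0, 0, 0]},
  {"claw": 255, "dp": [-0.0003, 0, 0], "angular": [0, 0, 0]},
  {"claw": 255, "dp": [0, 0, 0], "angular": [0, 0, 0]},
])

```text
clock: 23.07
tcp_pos: [0.4958, 0.2844, 0.1026]
orientation: [-0.001, 0.691, 0.723, 0.002]
wrist_force: [-0.8, 6.7, 2.5]
finger_gap: -0.0002
```

Call:
play_rows([
  {"claw": 255, "dp": [-0.0003, 0, 0], "angular": [0, 0, 0]},
  {"claw": 255, "dp": [-0.0003, 0, 0], "angular": [0, 0, 0]},
  {"claw": 255, "dp": [-0.0003, 0, 0], "angular": [0, 0, 0]},
  {"claw": 255, "dp": [-0.0003, 0, 0], "angular": [0, 0, 0]},
  {"claw": 255, "dp": [-0.0003, 0, 0], "angular": [0, 0, 0]},
  {"claw": 255, "dp": [-0.0003, 0, 0], "angular": [0, 0, 0]},
  {"claw": 255, "dp": [0, 0, 0], "angular": [0, 0, 0]},
  {"claw": 255, "dp": [0, 0, 0], "angular": [0, 0, 0]},
])

```text
clock: 23.73
tcp_pos: [0.4958, 0.283, 0.1026]
orientation: [-0.001, 0.691, 0.723, 0.002]
wrist_force: [-0.4, 7.0, 1.6]
finger_gap: -0.0002
```

Call:
play_rows([
  {"claw": 255, "dp": [-0.0003, 0, 0], "angular": [0, 0, 0]},
  {"claw": 255, "dp": [-0.0003, 0, 0], "angular": [0, 0, 0]},
  {"claw": 255, "dp": [-0.0003, 0, 0], "angular": [0, 0, 0]},
  {"claw": 255, "dp": [-0.0003, 0, 0], "angular": [0, 0, 0]},
  {"claw": 255, "dp": [0, 0, 0], "angular": [0, 0, 0]},
  {"claw": 255, "dp": [0, 0, 0], "angular": [0, 0, 0]},
  {"claw": 255, "dp": [0, 0, 0], "angular": [0, 0, 0]},
  {"claw": 255, "dp": [0, 0, 0], "angular": [0, 0, 0]},
])

```text
clock: 24.4
tcp_pos: [0.4959, 0.2822, 0.1027]
orientation: [-0.001, 0.691, 0.723, 0.003]
wrist_force: [-0.8, 9.1, 2.7]
finger_gap: -0.0
```

Call:
play_rows([
  {"claw": 255, "dp": [-0.0003, 0, 0], "angular": [0, 0, 0]},
  {"claw": 255, "dp": [-0.0003, 0, 0], "angular": [0, 0, 0]},
  {"claw": 255, "dp": [-0.0003, 0, 0], "angular": [0, 0, 0]},
  {"claw": 255, "dp": [0, 0, 0], "angular": [0, 0, 0]},
  {"claw": 255, "dp": [0, 0, 0], "angular": [0, 0, 0]},
  {"claw": 255, "dp": [0, 0, 0], "angular": [0, 0, 0]},
  {"claw": 255, "dp": [0, 0, 0], "angular": [0, 0, 0]},
  {"claw": 255, "dp": [0, 0, 0], "angular": [0, 0, 0]},
])

```text
clock: 25.07
tcp_pos: [0.4959, 0.2815, 0.1027]
orientation: [-0.001, 0.691, 0.723, 0.003]
wrist_force: [-0.6, 9.6, 2.0]
finger_gap: -0.0001
```

Call:
play_rows([
  {"claw": 255, "dp": [-0.0003, 0, 0], "angular": [0, 0, 0]},
  {"claw": 255, "dp": [-0.0003, 0, 0], "angular": [0, 0, 0]},
  {"claw": 255, "dp": [-0.0003, 0, 0], "angular": [0, 0, 0]},
  {"claw": 255, "dp": [0, 0, 0], "angular": [0, 0, 0]},
  {"claw": 255, "dp": [0, 0, 0], "angular": [0, 0, 0]},
  {"claw": 255, "dp": [0, 0, 0], "angular": [0, 0, 0]},
  {"claw": 255, "dp": [0, 0, 0], "angular": [0, 0, 0]},
  {"claw": 255, "dp": [0, 0, 0], "angular": [0, 0, 0]},
])

```text
clock: 25.73
tcp_pos: [0.4959, 0.2809, 0.1027]
orientation: [-0.001, 0.691, 0.723, 0.003]
wrist_force: [-0.9, 10.9, 1.5]
finger_gap: -0.0001
```

Call:
play_rows([
  {"claw": 255, "dp": [-0.0002, 0, 0], "angular": [0, 0, 0]},
  {"claw": 255, "dp": [-0.0002, 0, 0], "angular": [0, 0, 0]},
  {"claw": 255, "dp": [-0.0002, 0, 0], "angular": [0, 0, 0]},
  {"claw": 255, "dp": [0, 0, 0], "angular": [0, 0, 0]},
  {"claw": 255, "dp": [0, 0, 0], "angular": [0, 0, 0]},
  {"claw": 255, "dp": [0, 0, 0], "angular": [0, 0, 0]},
  {"claw": 255, "dp": [0, 0, 0], "angular": [0, 0, 0]},
  {"claw": 255, "dp": [0, 0, 0], "angular": [0, 0, 0]},
])

```text
clock: 26.4
tcp_pos: [0.4959, 0.2805, 0.1027]
orientation: [-0.002, 0.691, 0.723, 0.003]
wrist_force: [-0.8, 11.7, 2.6]
finger_gap: 0.0001
```

Call:
play_rows([
  {"claw": 255, "dp": [-0.0002, 0, 0], "angular": [0, 0, 0]},
  {"claw": 255, "dp": [-0.0002, 0, 0], "angular": [0, 0, 0]},
  {"claw": 255, "dp": [0, 0, 0], "angular": [0, 0, 0]},
  {"claw": 255, "dp": [0, 0, 0], "angular": [0, 0, 0]},
  {"claw": 255, "dp": [0.003, 0, 0], "angular": [0, 0, 0]},
  {"claw": 255, "dp": [0.007, 0, 0], "angular": [0, 0, 0]},
  {"claw": 255, "dp": [0.02, 0, 0], "angular": [0, 0, 0]},
  {"claw": 255, "dp": [0, 0, -0.02], "angular": [0, 0, 0]},
])

```text
clock: 27.07
tcp_pos: [0.4916, 0.3076, 0.1181]
orientation: [-0.001, 0.691, 0.722, -0.003]
wrist_force: [-0.7, 0.1, 0.8]
finger_gap: 0.0002
```

Call:
play_rows([
  {"claw": 255, "dp": [0, 0, -0.04], "angular": [0, 0, 0]},
  {"claw": 255, "dp": [-0.03, 0, -0.01], "angular": [0, 0, 0]},
  {"claw": 255, "dp": [-0.038, 0, 0], "angular": [0, 0, 0]},
  {"claw": 255, "dp": [-0.038, 0, 0], "angular": [0, 0, 0]},
  {"claw": 255, "dp": [-0.038, 0, 0], "angular": [0, 0, 0]},
  {"claw": 255, "dp": [-0.038, 0, 0], "angular": [0, 0, 0]},
  {"claw": 255, "dp": [-0.038, 0, 0], "angular": [0, 0, 0]},
  {"claw": 255, "dp": [-0.038, 0, 0], "angular": [0, 0, 0]},
])

```text
clock: 27.73
tcp_pos: [0.5046, 0.0472, 0.1716]
orientation: [0.0, 0.692, 0.722, -0.0]
wrist_force: [0.1, -0.7, 0.1]
finger_gap: 0.0
```

Run:
```python
from h import *
p,d,K,T=snap('w_r')
c=np.array([.499,.1912]); a=np.radians(92.45); from workcell import env
v=env.get_state()["tcp_pos"][:2]-c; print("tcp dock y",v@[np.cos(a),np.sin(a)],"dock x",v@[np.sin(a),-np.cos(a)])
```

```text
t 27.73 tcp [0.5046 0.0472 0.1716] xyaw 92.46 zaxis [-3.e-04 -8.e-04 -1.e+00] F [ 0.11 -0.74  0.06] gap 0.0 q [-0.06  0.21 -0.25  1.1  -0.    1.46]
tcp dock y -0.1502008013780908 dock x 1.6500244194594583e-05
```

View pics/w_r.png

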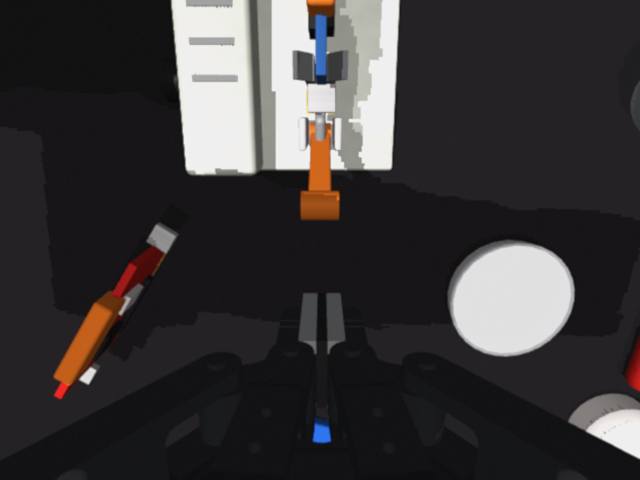

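View: right knob at (320,205), ahead of the shut fingers at (322,320) and in line. Bystanders clear. Descending outside it and pushing.

Call:
play_rows([
  {"claw": 255, "dp": [0, 0, 0.025], "angular": [0, 0, 0]},
  {"claw": 255, "dp": [0, 0, 0.025], "angular": [0, 0, 0]},
  {"claw": 255, "dp": [0, 0, 0.014], "angular": [0, 0, 0]},
  {"claw": 255, "dp": [0, 0, 0.006], "angular": [0, 0, 0]},
  {"claw": 255, "dp": [0.003, 0, 0], "angular": [0, 0, 0]},
  {"claw": 255, "dp": [0.003, 0, 0], "angular": [0, 0, 0]},
  {"claw": 255, "dp": [0.003, 0, 0], "angular": [0, 0, 0]},
  {"claw": 255, "dp": [0.002, 0, 0], "angular": [0, 0, 0]},
])

```text
clock: 28.45
tcp_pos: [0.5056, 0.0598, 0.1028]
orientation: [0.002, 0.692, 0.722, -0.0]
wrist_force: [0.6, -7.3, 1.3]
finger_gap: 0.0001
```

Call:
play_rows([
  {"claw": 255, "dp": [0.001, 0, 0], "angular": [0, 0, 0]},
  {"claw": 255, "dp": [0.001, 0, 0], "angular": [0, 0, 0]},
  {"claw": 255, "dp": [0.001, 0, 0], "angular": [0, 0, 0]},
  {"claw": 255, "dp": [0.001, 0, 0], "angular": [0, 0, 0]},
  {"claw": 255, "dp": [0.001, 0, 0], "angular": [0, 0, 0]},
  {"claw": 255, "dp": [0.001, 0, 0], "angular": [0, 0, 0]},
  {"claw": 255, "dp": [0.001, 0, 0], "angular": [0, 0, 0]},
  {"claw": 255, "dp": [0.001, 0, 0], "angular": [0, 0, 0]},
])

```text
clock: 29.12
tcp_pos: [0.5059, 0.0663, 0.1033]
orientation: [0.003, 0.692, 0.722, -0.0]
wrist_force: [0.0, -7.3, 3.2]
finger_gap: 0.0001
```

Call:
play_rows([
  {"claw": 255, "dp": [0.0012, 0, 0], "angular": [0, 0, 0]},
  {"claw": 255, "dp": [0.0012, 0, 0], "angular": [0, 0, 0]},
  {"claw": 255, "dp": [0.0012, 0, 0], "angular": [0, 0, 0]},
  {"claw": 255, "dp": [0.0012, 0, 0], "angular": [0, 0, 0]},
  {"claw": 255, "dp": [0.0012, 0, 0], "angular": [0, 0, 0]},
  {"claw": 255, "dp": [0.0012, 0, 0], "angular": [0, 0, 0]},
  {"claw": 255, "dp": [0.0012, 0, 0], "angular": [0, 0, 0]},
  {"claw": 255, "dp": [0.0012, 0, 0], "angular": [0, 0, 0]},
])

```text
clock: 29.78
tcp_pos: [0.5054, 0.0762, 0.1032]
orientation: [0.003, 0.692, 0.722, -0.0]
wrist_force: [0.5, -7.3, 2.0]
finger_gap: -0.0003
```

Call:
play_rows([
  {"claw": 255, "dp": [0.0007, 0, 0], "angular": [0, 0, 0]},
  {"claw": 255, "dp": [0.0007, 0, 0], "angular": [0, 0, 0]},
  {"claw": 255, "dp": [0.0007, 0, 0], "angular": [0, 0, 0]},
  {"claw": 255, "dp": [0.0007, 0, 0], "angular": [0, 0, 0]},
  {"claw": 255, "dp": [0.0007, 0, 0], "angular": [0, 0, 0]},
  {"claw": 255, "dp": [0.0007, 0, 0], "angular": [0, 0, 0]},
  {"claw": 255, "dp": [0.0007, 0, 0], "angular": [0, 0, 0]},
  {"claw": 255, "dp": [0, 0, 0], "angular": [0, 0, 0]},
])

```text
clock: 30.45
tcp_pos: [0.505, 0.0813, 0.1031]
orientation: [0.002, 0.692, 0.722, -0.0]
wrist_force: [0.4, -5.9, 1.5]
finger_gap: 0.0001
```

Call:
play_rows([
  {"claw": 255, "dp": [0.0005, 0, 0], "angular": [0, 0, 0]},
  {"claw": 255, "dp": [0.0005, 0, 0], "angular": [0, 0, 0]},
  {"claw": 255, "dp": [0.0005, 0, 0], "angular": [0, 0, 0]},
  {"claw": 255, "dp": [0.0005, 0, 0], "angular": [0, 0, 0]},
  {"claw": 255, "dp": [0.0005, 0, 0], "angular": [0, 0, 0]},
  {"claw": 255, "dp": [0.0005, 0, 0], "angular": [0, 0, 0]},
  {"claw": 255, "dp": [0.0005, 0, 0], "angular": [0, 0, 0]},
  {"claw": 255, "dp": [0, 0, 0], "angular": [0, 0, 0]},
])

```text
clock: 31.12
tcp_pos: [0.5049, 0.0849, 0.1031]
orientation: [0.002, 0.692, 0.722, -0.0]
wrist_force: [-0.0, -6.2, 1.1]
finger_gap: 0.0
```

Call:
play_rows([
  {"claw": 255, "dp": [0.0003, 0, 0], "angular": [0, 0, 0]},
  {"claw": 255, "dp": [0.0003, 0, 0], "angular": [0, 0, 0]},
  {"claw": 255, "dp": [0.0003, 0, 0], "angular": [0, 0, 0]},
  {"claw": 255, "dp": [0.0003, 0, 0], "angular": [0, 0, 0]},
  {"claw": 255, "dp": [0.0003, 0, 0], "angular": [0, 0, 0]},
  {"claw": 255, "dp": [0.0003, 0, 0], "angular": [0, 0, 0]},
  {"claw": 255, "dp": [0.0003, 0, 0], "angular": [0, 0, 0]},
  {"claw": 255, "dp": [0, 0, 0], "angular": [0, 0, 0]},
])

```text
clock: 31.78
tcp_pos: [0.5048, 0.0869, 0.1031]
orientation: [0.002, 0.692, 0.722, -0.0]
wrist_force: [0.4, -6.1, 2.6]
finger_gap: -0.0002
```

Call:
play_rows([
  {"claw": 255, "dp": [0.0003, 0, 0], "angular": [0, 0, 0]},
  {"claw": 255, "dp": [0.0003, 0, 0], "angular": [0, 0, 0]},
  {"claw": 255, "dp": [0.0003, 0, 0], "angular": [0, 0, 0]},
  {"claw": 255, "dp": [0.0003, 0, 0], "angular": [0, 0, 0]},
  {"claw": 255, "dp": [0.0003, 0, 0], "angular": [0, 0, 0]},
  {"claw": 255, "dp": [0.0003, 0, 0], "angular": [0, 0, 0]},
  {"claw": 255, "dp": [0.0003, 0, 0], "angular": [0, 0, 0]},
  {"claw": 255, "dp": [0, 0, 0], "angular": [0, 0, 0]},
])

```text
clock: 32.45
tcp_pos: [0.5047, 0.0891, 0.1031]
orientation: [0.002, 0.692, 0.722, -0.0]
wrist_force: [0.5, -6.1, 1.9]
finger_gap: 0.0002
```

Call:
play_rows([
  {"claw": 255, "dp": [0.0003, 0, 0], "angular": [0, 0, 0]},
  {"claw": 255, "dp": [0.0003, 0, 0], "angular": [0, 0, 0]},
  {"claw": 255, "dp": [0.0003, 0, 0], "angular": [0, 0, 0]},
  {"claw": 255, "dp": [0.0003, 0, 0], "angular": [0, 0, 0]},
  {"claw": 255, "dp": [0.0003, 0, 0], "angular": [0, 0, 0]},
  {"claw": 255, "dp": [0.0003, 0, 0], "angular": [0, 0, 0]},
  {"claw": 255, "dp": [0.0003, 0, 0], "angular": [0, 0, 0]},
  {"claw": 255, "dp": [0, 0, 0], "angular": [0, 0, 0]},
])

```text
clock: 33.12
tcp_pos: [0.5045, 0.0912, 0.1031]
orientation: [0.002, 0.692, 0.722, -0.0]
wrist_force: [0.3, -5.6, 2.1]
finger_gap: 0.0
```

Call:
play_rows([
  {"claw": 255, "dp": [0.0003, 0, 0], "angular": [0, 0, 0]},
  {"claw": 255, "dp": [0.0003, 0, 0], "angular": [0, 0, 0]},
  {"claw": 255, "dp": [0.0003, 0, 0], "angular": [0, 0, 0]},
  {"claw": 255, "dp": [0.0003, 0, 0], "angular": [0, 0, 0]},
  {"claw": 255, "dp": [0.0003, 0, 0], "angular": [0, 0, 0]},
  {"claw": 255, "dp": [0.0003, 0, 0], "angular": [0, 0, 0]},
  {"claw": 255, "dp": [0.0003, 0, 0], "angular": [0, 0, 0]},
  {"claw": 255, "dp": [0, 0, 0], "angular": [0, 0, 0]},
])

```text
clock: 33.78
tcp_pos: [0.5045, 0.0933, 0.1031]
orientation: [0.002, 0.692, 0.722, -0.0]
wrist_force: [0.3, -5.5, 1.5]
finger_gap: -0.0001
```

Call:
play_rows([
  {"claw": 255, "dp": [0.0003, 0, 0], "angular": [0, 0, 0]},
  {"claw": 255, "dp": [0.0003, 0, 0], "angular": [0, 0, 0]},
  {"claw": 255, "dp": [0.0003, 0, 0], "angular": [0, 0, 0]},
  {"claw": 255, "dp": [0.0003, 0, 0], "angular": [0, 0, 0]},
  {"claw": 255, "dp": [0.0003, 0, 0], "angular": [0, 0, 0]},
  {"claw": 255, "dp": [0.0003, 0, 0], "angular": [0, 0, 0]},
  {"claw": 255, "dp": [0.0003, 0, 0], "angular": [0, 0, 0]},
  {"claw": 255, "dp": [0, 0, 0], "angular": [0, 0, 0]},
])

```text
clock: 34.45
tcp_pos: [0.5044, 0.095, 0.1032]
orientation: [0.003, 0.692, 0.722, -0.0]
wrist_force: [0.3, -7.4, 1.9]
finger_gap: 0.0001
```

Call:
play_rows([
  {"claw": 255, "dp": [0.0003, 0, 0], "angular": [0, 0, 0]},
  {"claw": 255, "dp": [0.0003, 0, 0], "angular": [0, 0, 0]},
  {"claw": 255, "dp": [0.0003, 0, 0], "angular": [0, 0, 0]},
  {"claw": 255, "dp": [0.0003, 0, 0], "angular": [0, 0, 0]},
  {"claw": 255, "dp": [0, 0, 0], "angular": [0, 0, 0]},
  {"claw": 255, "dp": [0, 0, 0], "angular": [0, 0, 0]},
  {"claw": 255, "dp": [0, 0, 0], "angular": [0, 0, 0]},
  {"claw": 255, "dp": [0, 0, 0], "angular": [0, 0, 0]},
])

```text
clock: 35.12
tcp_pos: [0.5044, 0.0959, 0.1032]
orientation: [0.003, 0.692, 0.722, -0.001]
wrist_force: [0.2, -8.1, 2.2]
finger_gap: -0.0001
```

Call:
play_rows([
  {"claw": 255, "dp": [0.0003, 0, 0], "angular": [0, 0, 0]},
  {"claw": 255, "dp": [0.0003, 0, 0], "angular": [0, 0, 0]},
  {"claw": 255, "dp": [0.0003, 0, 0], "angular": [0, 0, 0]},
  {"claw": 255, "dp": [0.0003, 0, 0], "angular": [0, 0, 0]},
  {"claw": 255, "dp": [0, 0, 0], "angular": [0, 0, 0]},
  {"claw": 255, "dp": [0, 0, 0], "angular": [0, 0, 0]},
  {"claw": 255, "dp": [0, 0, 0], "angular": [0, 0, 0]},
  {"claw": 255, "dp": [0, 0, 0], "angular": [0, 0, 0]},
])

```text
clock: 35.78
tcp_pos: [0.5043, 0.0968, 0.1032]
orientation: [0.003, 0.692, 0.722, -0.001]
wrist_force: [-0.8, -9.5, 3.3]
finger_gap: 0.0
```

Call:
play_rows([
  {"claw": 255, "dp": [0.0003, 0, 0], "angular": [0, 0, 0]},
  {"claw": 255, "dp": [0.0003, 0, 0], "angular": [0, 0, 0]},
  {"claw": 255, "dp": [0.0003, 0, 0], "angular": [0, 0, 0]},
  {"claw": 255, "dp": [0, 0, 0], "angular": [0, 0, 0]},
  {"claw": 255, "dp": [0, 0, 0], "angular": [0, 0, 0]},
  {"claw": 255, "dp": [0, 0, 0], "angular": [0, 0, 0]},
  {"claw": 255, "dp": [0, 0, 0], "angular": [0, 0, 0]},
  {"claw": 255, "dp": [0, 0, 0], "angular": [0, 0, 0]},
])

```text
clock: 36.45
tcp_pos: [0.5043, 0.0974, 0.1033]
orientation: [0.003, 0.692, 0.722, -0.001]
wrist_force: [0.6, -10.8, 3.7]
finger_gap: -0.0
```

Call:
play_rows([
  {"claw": 255, "dp": [0.0002, 0, 0], "angular": [0, 0, 0]},
  {"claw": 255, "dp": [0.0002, 0, 0], "angular": [0, 0, 0]},
  {"claw": 255, "dp": [0.0002, 0, 0], "angular": [0, 0, 0]},
  {"claw": 255, "dp": [0, 0, 0], "angular": [0, 0, 0]},
  {"claw": 255, "dp": [0, 0, 0], "angular": [0, 0, 0]},
  {"claw": 255, "dp": [0, 0, 0], "angular": [0, 0, 0]},
  {"claw": 255, "dp": [0, 0, 0], "angular": [0, 0, 0]},
  {"claw": 255, "dp": [0, 0, 0], "angular": [0, 0, 0]},
])

```text
clock: 37.12
tcp_pos: [0.5043, 0.0978, 0.1033]
orientation: [0.003, 0.692, 0.722, -0.001]
wrist_force: [-0.2, -11.8, 3.9]
finger_gap: 0.0001
```

Call:
play_rows([
  {"claw": 255, "dp": [0.0002, 0, 0], "angular": [0, 0, 0]},
  {"claw": 255, "dp": [0, 0, 0], "angular": [0, 0, 0]},
  {"claw": 255, "dp": [0, 0, 0], "angular": [0, 0, 0]},
  {"claw": 255, "dp": [-0.003, 0, 0], "angular": [0, 0, 0]},
  {"claw": 255, "dp": [-0.007, 0, 0], "angular": [0, 0, 0]},
  {"claw": 255, "dp": [-0.02, 0, 0], "angular": [0, 0, 0]},
  {"claw": 255, "dp": [0, 0, -0.03], "angular": [0, 0, 0]},
  {"claw": 255, "dp": [0, 0, -0.04], "angular": [0, 0, 0]},
])

```text
clock: 37.78
tcp_pos: [0.5014, 0.0701, 0.1694]
orientation: [-0.003, 0.692, 0.722, -0.002]
wrist_force: [1.2, -0.2, -0.2]
finger_gap: -0.0002
```

Call:
play_rows([
  {"claw": 255, "dp": [0.01, 0, -0.04], "angular": [0, 0, 0]},
  {"claw": 255, "dp": [0.02, 0, -0.035], "angular": [0, 0, 0]},
  {"claw": 255, "dp": [0.03, 0, -0.025], "angular": [0, 0, 0]},
  {"claw": 255, "dp": [0.02, 0, 0], "angular": [0, 0, 0]},
  {"claw": 255, "dp": [0, 0, 0], "angular": [0, 0, 0]},
  {"claw": 255, "dp": [0, 0, 0], "angular": [0, 0, 0]},
  {"claw": 255, "dp": [0, 0, 0], "angular": [0, 0, 0]},
  {"claw": 255, "dp": [0, 0, 0], "angular": [0, 0, 0]},
])

```text
clock: 38.45
tcp_pos: [0.5002, 0.1498, 0.2708]
orientation: [-0.001, 0.692, 0.722, -0.001]
wrist_force: [-0.3, -1.6, -0.8]
finger_gap: -0.0002
```

Run:
```python
from h import *
p,d,K,T=snap('w_fin'); X=cloud(d,K,T); a=np.radians(92.45); ey=np.array([np.cos(a),np.sin(a)]); ex=np.array([np.sin(a),-np.cos(a)])
h=cv2.cvtColor(p,cv2.COLOR_RGB2HSV); o=cv2.inRange(h,(5,150,90),(32,255,255)); o[:,:290]=0;o[:,370:]=0
n,l,st,ce=cv2.connectedComponentsWithStats(o)
for i in range(1,n):
    if st[i,4]<60: continue
    x=X[l==i]; dx=(x[:,:2]-[.499,.1912])@ex; dy=(x[:,:2]-[.499,.1912])@ey
    print(st[i],"dock x",np.percentile(dx,[5,50,95]).round(4),"y",np.percentile(dy,[2,50,98]).round(4),"z",np.percentile(x[:,2],[5,50,95]).round(4))
    if st[i,4]>400:
        for s in(dy<-.015,dy>.015): print("  end z",np.median(x[s,2]).round(4), "x",np.median(dx[s]).round(4))
```

```text
t 38.45 tcp [0.5002 0.1498 0.2708] xyaw 92.43 zaxis [-1.7e-03 -3.0e-04 -1.0e+00] F [-0.35 -1.55 -0.84] gap -0.0002 q [ 0.14  0.2  -0.02  1.35 -0.    1.67]
[307  38  28  23 615] dock x [-0.0081  0.      0.0075] y [0.0655 0.071  0.0775] z [0.1162 0.1195 0.1213]
  end z nan x nan
  end z 0.1195 x 0.0
[ 313  119   17   88 1388] dock x [-0.0048  0.      0.0055] y [-0.0291 -0.0002  0.0277] z [0.1091 0.1104 0.1116]
  end z 0.1104 x 0.0
  end z 0.1104 x 0.0007
[308 245  26  32 589] dock x [-0.008  -0.      0.0073] y [-0.0956 -0.0738 -0.0682] z [0.0675 0.1191 0.1213]
  end z 0.1191 x -0.0
  end z 0.4045 x 0.0007
  return _methods._mean(a, axis=axis, dtype=dtype,
  ret = ret.dtype.type(ret / rcount)
```

View pics/w_fin.png

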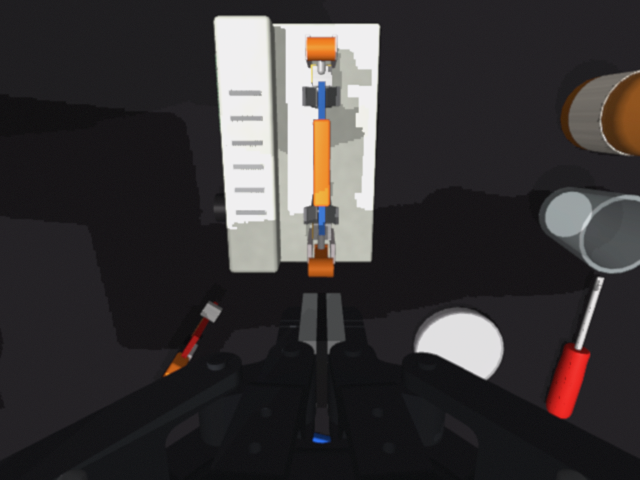

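Both levers are in, at (321,48) and (321,268). The bar is level, upright and about 5 mm lower. With 17 s left I'll go back to the left lever and feel its stop again, in case clamping the right end relaxed it.

Call:
play_rows([
  {"claw": 255, "dp": [0.04, 0, 0], "angular": [0, 0, 0]},
  {"claw": 255, "dp": [0.04, 0, 0], "angular": [0, 0, 0]},
  {"claw": 255, "dp": [0.041, 0, 0], "angular": [0, 0, 0]},
  {"claw": 255, "dp": [0.04, 0, 0.02], "angular": [0, 0, 0]},
  {"claw": 255, "dp": [0, 0, 0.04], "angular": [0, 0, 0]},
  {"claw": 255, "dp": [0, 0, 0.04], "angular": [0, 0, 0]},
  {"claw": 255, "dp": [0, 0, 0.04], "angular": [0, 0, 0]},
  {"claw": 255, "dp": [0, 0, 0.02], "angular": [0, 0, 0]},
])

```text
clock: 39.17
tcp_pos: [0.491, 0.3069, 0.1073]
orientation: [-0.001, 0.692, 0.722, -0.004]
wrist_force: [-1.5, -0.2, -0.4]
finger_gap: 0.0002
```

Call:
play_rows([
  {"claw": 255, "dp": [0, 0, 0.008], "angular": [0, 0, 0]},
  {"claw": 255, "dp": [-0.005, 0, 0], "angular": [0, 0, 0]},
  {"claw": 255, "dp": [-0.005, 0, 0], "angular": [0, 0, 0]},
  {"claw": 255, "dp": [-0.005, 0, 0], "angular": [0, 0, 0]},
  {"claw": 255, "dp": [-0.004, 0, 0], "angular": [0, 0, 0]},
  {"claw": 255, "dp": [-0.002, 0, 0], "angular": [0, 0, 0]},
  {"claw": 255, "dp": [0, 0, 0], "angular": [0, 0, 0]},
  {"claw": 255, "dp": [0, 0, 0], "angular": [0, 0, 0]},
])

```text
clock: 39.83
tcp_pos: [0.4954, 0.2877, 0.1059]
orientation: [0.0, 0.692, 0.722, 0.001]
wrist_force: [-0.1, 0.1, 0.1]
finger_gap: 0.0001
```

Call:
play_rows([
  {"claw": 255, "dp": [-0.001, 0, 0], "angular": [0, 0, 0]},
  {"claw": 255, "dp": [-0.001, 0, 0], "angular": [0, 0, 0]},
  {"claw": 255, "dp": [-0.001, 0, 0], "angular": [0, 0, 0]},
  {"claw": 255, "dp": [-0.001, 0, 0], "angular": [0, 0, 0]},
  {"claw": 255, "dp": [-0.001, 0, 0], "angular": [0, 0, 0]},
  {"claw": 255, "dp": [-0.001, 0, 0], "angular": [0, 0, 0]},
  {"claw": 255, "dp": [-0.001, 0, 0], "angular": [0, 0, 0]},
  {"claw": 255, "dp": [0, 0, 0], "angular": [0, 0, 0]},
])

```text
clock: 40.5
tcp_pos: [0.4951, 0.2806, 0.1049]
orientation: [-0.0, 0.692, 0.722, 0.0]
wrist_force: [-0.4, -0.2, 0.8]
finger_gap: 0.0001
```

Call:
play_rows([
  {"claw": 255, "dp": [-0.0004, 0, 0], "angular": [0, 0, 0]},
  {"claw": 255, "dp": [-0.0004, 0, 0], "angular": [0, 0, 0]},
  {"claw": 255, "dp": [-0.0004, 0, 0], "angular": [0, 0, 0]},
  {"claw": 255, "dp": [-0.0004, 0, 0], "angular": [0, 0, 0]},
  {"claw": 255, "dp": [-0.0004, 0, 0], "angular": [0, 0, 0]},
  {"claw": 255, "dp": [0, 0, 0], "angular": [0, 0, 0]},
  {"claw": 255, "dp": [0, 0, 0], "angular": [0, 0, 0]},
  {"claw": 255, "dp": [0, 0, 0], "angular": [0, 0, 0]},
])

```text
clock: 41.17
tcp_pos: [0.4952, 0.2803, 0.105]
orientation: [-0.001, 0.691, 0.723, 0.001]
wrist_force: [-0.4, 7.9, -2.5]
finger_gap: -0.0002
```

Call:
play_rows([
  {"claw": 255, "dp": [-0.0003, 0, 0], "angular": [0, 0, 0]},
  {"claw": 255, "dp": [-0.0003, 0, 0], "angular": [0, 0, 0]},
  {"claw": 255, "dp": [-0.0003, 0, 0], "angular": [0, 0, 0]},
  {"claw": 255, "dp": [0, 0, 0], "angular": [0, 0, 0]},
  {"claw": 255, "dp": [0, 0, 0], "angular": [0, 0, 0]},
  {"claw": 255, "dp": [0, 0, 0], "angular": [0, 0, 0]},
  {"claw": 255, "dp": [0, 0, 0], "angular": [0, 0, 0]},
  {"claw": 255, "dp": [0, 0, 0], "angular": [0, 0, 0]},
])

```text
clock: 41.83
tcp_pos: [0.4952, 0.2802, 0.1051]
orientation: [-0.002, 0.691, 0.723, 0.002]
wrist_force: [-0.7, 9.9, -1.6]
finger_gap: -0.0002
```

Call:
play_rows([
  {"claw": 255, "dp": [-0.0003, 0, 0], "angular": [0, 0, 0]},
  {"claw": 255, "dp": [-0.0003, 0, 0], "angular": [0, 0, 0]},
  {"claw": 255, "dp": [-0.0002, 0, 0], "angular": [0, 0, 0]},
  {"claw": 255, "dp": [0, 0, 0], "angular": [0, 0, 0]},
  {"claw": 255, "dp": [0, 0, 0], "angular": [0, 0, 0]},
  {"claw": 255, "dp": [0, 0, 0], "angular": [0, 0, 0]},
  {"claw": 255, "dp": [0, 0, 0], "angular": [0, 0, 0]},
  {"claw": 255, "dp": [0, 0, 0], "angular": [0, 0, 0]},
])

```text
clock: 42.5
tcp_pos: [0.4952, 0.2802, 0.1051]
orientation: [-0.002, 0.691, 0.723, 0.002]
wrist_force: [-1.1, 13.0, -2.2]
finger_gap: -0.0001
```

13 N, no further give: the left lever is firm. Backing off and clearing.

Call:
play_rows([
  {"claw": 255, "dp": [0.003, 0, 0], "angular": [0, 0, 0]},
  {"claw": 255, "dp": [0.007, 0, 0], "angular": [0, 0, 0]},
  {"claw": 255, "dp": [0.02, 0, 0], "angular": [0, 0, 0]},
  {"claw": 255, "dp": [0, 0, -0.03], "angular": [0, 0, 0]},
  {"claw": 255, "dp": [0, 0, -0.04], "angular": [0, 0, 0]},
  {"claw": 255, "dp": [0, 0, -0.04], "angular": [0, 0, 0]},
  {"claw": 255, "dp": [0, 0, 0], "angular": [0, 0, 0]},
  {"claw": 255, "dp": [0, 0, 0], "angular": [0, 0, 0]},
])

```text
clock: 43.17
tcp_pos: [0.4958, 0.3077, 0.2182]
orientation: [0.002, 0.692, 0.722, 0.003]
wrist_force: [-0.2, -0.3, -1.2]
finger_gap: -0.0002
```

Run:
```python
from h import *
from workcell import env
show()
p,d=env.read_camera("top"); z=load("top"); X=cloud(d,z[2],z[3])
h=cv2.cvtColor(p,cv2.COLOR_RGB2HSV); df=cv2.absdiff(p,z[0]).max(2); df[:225,:]=df[:225,:]; 
n,l,st,ce=cv2.connectedComponentsWithStats((df>60).astype(np.uint8))
print([s.tolist() for s in st[1:] if s[4]>40])
print(env.hand_in())
```

```text
t 43.17 tcp [0.4958 0.3077 0.2182] xyaw 92.45 zaxis [ 0.0061  0.0018 -1.    ] F [-0.18 -0.26 -1.23] gap -0.0002 q [ 0.42  0.33  0.02  1.25 -0.    1.95]
[[276, 252, 10, 12, 56], [13, 254, 47, 38, 248], [2, 257, 35, 53, 915], [166, 257, 12, 11, 85], [271, 264, 18, 12, 173], [255, 267, 14, 11, 94], [196, 268, 53, 12, 437], [163, 271, 13, 14, 91], [180, 271, 15, 10, 79], [398, 270, 87, 37, 1684], [140, 273, 23, 13, 195], [0, 284, 11, 28, 182], [13, 312, 8, 15, 41], [31, 312, 23, 19, 129], [76, 319, 14, 17, 129], [0, 331, 19, 9, 68]]
the job is handed in; nothing more can be done
None
```

The blue board is clamped in the lamp controller with both levers in, and I handed the job in at about 43 s of the 56 s allowed. The hand-in gave no verdict.

- **Placing:** I took the blue board from the rack, lowered it until its ears touched the claws with about 3 N, and let go. The side force I felt on the way down was about 2 N.
- **Levers:** I pressed the left lever to about 12 N, then the right to about 12.4 N. I then checked the left one again: it held with no further give at 13 N. The highest push I read was about 13.3 N, though force readings came only at the end of each move call.
- **Last checks:**
    - The last close camera view, taken before I re-pressed the left lever, showed both knobs in (about ±72 mm along the dock). The board was level, centred and about 5 mm lower, at roughly 70 mm, with depth readings 2 mm low.
    - The picture difference from start to end showed changes only at the dock, the emptied rack slot, and the arm and its shadow. None showed at the bystanders.
- **Not measured or odd:** I could not read the clamping forces or lever angles directly. Before clamping, the top of the board leaned about 3 mm in the guides. That lean was gone once it was clamped.

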